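# Hook the brackets into the slat rack, lock them and load their trays

## Task

Set up the bathroom slat rack: raise the rack's keeper lever as far as it goes, then hook every white bracket that is on the table into the groove (lip in tilted, then rotated down so that it hangs level with its back plate against the slats), and lower the lever fully again to lock them. Then stand the pink cup and the ceramic jar upright in two of the brackets' trays, one in each, without disturbing the other things on the table.

Things in the scene. Friction and masses are not known exactly. Their poses are not given: they have to be found in the camera images.
- rack: Fixed slat rack, 396 mm wide, 187 mm high. Origin on the table under the middle of the slats' front face; +x goes from the front through the slats (front faces -x, the robot), y along the groove, z up. Lower slat z 83 to 135 mm, upper slat z 153 to 187 mm, both 5 mm thick (x 0 to 5 mm), open behind. Grey end cheeks at y +-186 to 198 mm, x 0 to 45 mm.
- groove (a point): The 18 mm high groove between the slats: this point is the middle of the lower slat's upper front edge, 135 mm above the rack's origin; axes as the rack's. Clear from y -186 to +186 mm; any place along it will do, with brackets' middles within 165 mm of the centre (and some 80 mm apart, as they are 66 mm wide).
- keeper (a joint): Keeper lever angle, rad: 0 = lowered, locked (arm level, knob out towards the rack's -x); grows as the knob rises in an arc up and back; stop at 2.3 (knob leaning back past upright). Needs about 1.1 N at the knob, stays where left. Its 360 x 16 mm flap closes the groove to 9 mm at 0 (2 to 6 mm in front of the slats), so brackets pass only when it is up; an unseated bracket stops it.
- keeper_knob (a point): Middle of the black knob at the lever's end: a lying cylinder, axis along the rack's y, 14 mm thick and 20 mm long, 64 mm from the hinge line, beyond the rack's -y end (rack y -212 mm). Pinch it from above across its ends (along y); it turns in the grip but creeps a little, so take it anew on the way.
- keeper_hinge (a point): Point on the lever's hinge line (parallel to the rack's y) abreast of the knob; in the rack's frame (-4, -212, 160) mm.
- bracket_a: White plastic hook-on bracket, 90 g, upright on the table at the start; two or three of three like brackets are present. Origin: bottom middle of its back plate's rear face; +x rearward (into the rack), z up. Back plate 50 mm wide, 50 high, x -4 to 0. Solid web to grip across y: 13 mm thick, x -56 to -4, z 0 to 40. Tray in front: x -122 to -54, 66 mm wide, 10 high, walls and floor 3.
- bracket_b: Like bracket_a, or absent. Seated, a bracket's origin lies at the slats' front face (rack x about 0) and 90 mm above the rack's origin, z upright (its play lets it droop up to 4 degrees), tongue resting on the lower slat, lip behind the upper slat.
- bracket_c: Like bracket_a, or absent. It goes in only with the tray end raised some 45 degrees: lip through the groove and up behind the upper slat, then the tray end is rotated down while the tongue settles on the lower slat.
- bracket_a_tray (a point): Middle of the tray floor of bracket_a: 88 mm in front of its origin, 3 mm above its underside; room inside 62 x 60 mm.
- bracket_b_tray (a point): Middle of the tray floor of bracket_b: 88 mm in front of its origin, 3 mm above its underside; room inside 62 x 60 mm.
- bracket_c_tray (a point): Middle of the tray floor of bracket_c: 88 mm in front of its origin, 3 mm above its underside; room inside 62 x 60 mm.
- bracket_a_lip (a point): Middle of the top edge of the lip of bracket_a: (10.5, 0, 67) mm in the bracket's frame. Tongue 44 mm wide, x 0 to 12.5 mm, z 45 to 50 mm; the upturned lip at its end x 8.5 to 12.5 mm, z up to 67 mm.
- bracket_b_lip (a point): Middle of the top edge of the lip of bracket_b: (10.5, 0, 67) mm in the bracket's frame. Tongue 44 mm wide, x 0 to 12.5 mm, z 45 to 50 mm; the upturned lip at its end x 8.5 to 12.5 mm, z up to 67 mm.
- bracket_c_lip (a point): Middle of the top edge of the lip of bracket_c: (10.5, 0, 67) mm in the bracket's frame. Tongue 44 mm wide, x 0 to 12.5 mm, z 45 to 50 mm; the upturned lip at its end x 8.5 to 12.5 mm, z up to 67 mm.
- cup: Pink plastic cup, 85 mm high, 58 mm wide at the rim, narrower at the foot, 60 g. Origin at the middle of its underside, z up. It stands mouth up.
- jar: White ceramic jar with fixed lid, 70 mm high, 52 mm wide up to z 46 mm, about 47 mm at the lid, 160 g. Origin at the middle of its underside, z up.
- soap_dish: Bystander: a closed green plastic soap dish; leave it alone. Origin at the middle of its underside.
- brush_holder: Bystander: a steel toothbrush holder with two toothbrushes; leave it alone. Origin at the middle of its underside.
- scrub_brush: Bystander: a scrubbing brush with a grey block and a black grip, 85 x 34 x 49 mm; leave it alone. Origin at the middle of its underside.
- lotion: Bystander: a lotion bottle 160 mm tall; leave it alone. Origin at the middle of its underside.
- powder_tin: Bystander: a round tin 110 mm tall; leave it alone. Origin at the middle of its underside.
- comb: Bystander: a flat black comb; leave it alone. Origin at the middle of its underside.
There are look-alikes about, which are no part of the job. There is more than one size of the jar; the job needs the largest. Leave any red look-alike of the bracket_a alone.

How it is judged:
On the way, in this order (a step that is already met when the one before it is completed fails the run):
1. the keeper lever is raised (2.0 rad or more) (value of joint keeper above 2 rad), for 0.2 s.
2. every bracket present is seated in the groove and let go, with the lever still raised (x of bracket_a in the frame of rack between -0.007 and 0.008 m and y of bracket_a in the frame of rack between -0.165 and 0.165 m and z of bracket_a in the frame of rack between 0.083 and 0.097 m and angle between the z axis of each of bracket_a, bracket_b, bracket_c and the z axis of rack, either way round below 0.12 rad and angle between the x axis of each of bracket_a, bracket_b, bracket_c and the x axis of rack, either way round below 0.15 rad and x of each of bracket_a_lip, bracket_b_lip, bracket_c_lip in the frame of rack above 0.004 m and z of each of bracket_a_lip, bracket_b_lip, bracket_c_lip in the frame of rack above 0.1535 m and x of bracket_b in the frame of rack between -0.007 and 0.008 m and y of bracket_b in the frame of rack between -0.165 and 0.165 m and z of bracket_b in the frame of rack between 0.083 and 0.097 m and x of bracket_c in the frame of rack between -0.007 and 0.008 m and y of bracket_c in the frame of rack between -0.165 and 0.165 m and z of bracket_c in the frame of rack between 0.083 and 0.097 m and value of joint keeper above 1.7 rad and contact force between the fingers and bracket_a below 0.05 N and contact force between the fingers and bracket_b below 0.05 N and contact force between the fingers and bracket_c below 0.05 N), for 0.3 s.
3. the lever is lowered to lock them (0.12 rad or less) (value of joint keeper below 0.12 rad), for 0.2 s.
4. the cup and the jar stand in trays (angle between each of cup, jar's own z axis and vertical below 0.2 rad and ((horizontal distance between cup and bracket_a_tray below 0.016 m and z of cup in the frame of bracket_a between -0.002 and 0.01 m) or (horizontal distance between cup and bracket_b_tray below 0.016 m and z of cup in the frame of bracket_b between -0.002 and 0.01 m) or (horizontal distance between cup and bracket_c_tray below 0.016 m and z of cup in the frame of bracket_c between -0.002 and 0.01 m)) and ((horizontal distance between jar and bracket_a_tray below 0.016 m and z of jar in the frame of bracket_a between -0.002 and 0.01 m) or (horizontal distance between jar and bracket_b_tray below 0.016 m and z of jar in the frame of bracket_b between -0.002 and 0.01 m) or (horizontal distance between jar and bracket_c_tray below 0.016 m and z of jar in the frame of bracket_c between -0.002 and 0.01 m))), for 0.2 s.
At the end, for the whole second after the job is handed in: Every bracket present is seated in the groove (origin within about 7 mm, upright within 0.12 rad, square within 0.15 rad, lip behind the upper slat), the lever is down (under 0.12 rad), cup and jar stand upright (0.2 rad) at rest on tray floors, each within 16 mm of a tray's middle (all of step 4 and x of bracket_a in the frame of rack between -0.007 and 0.008 m and y of bracket_a in the frame of rack between -0.165 and 0.165 m and z of bracket_a in the frame of rack between 0.083 and 0.097 m and angle between the z axis of each of bracket_a, bracket_b, bracket_c and the z axis of rack, either way round below 0.12 rad and angle between the x axis of each of bracket_a, bracket_b, bracket_c and the x axis of rack, either way round below 0.15 rad and x of each of bracket_a_lip, bracket_b_lip, bracket_c_lip in the frame of rack above 0.004 m and z of each of bracket_a_lip, bracket_b_lip, bracket_c_lip in the frame of rack above 0.1535 m and x of bracket_b in the frame of rack between -0.007 and 0.008 m and y of bracket_b in the frame of rack between -0.165 and 0.165 m and z of bracket_b in the frame of rack between 0.083 and 0.097 m and x of bracket_c in the frame of rack between -0.007 and 0.008 m and y of bracket_c in the frame of rack between -0.165 and 0.165 m and z of bracket_c in the frame of rack between 0.083 and 0.097 m and value of joint keeper below 0.12 rad and linear speed of each of cup, jar below 0.02 m/s); the robot touches nothing.
It fails at once if a bystander is moved by more than 40 mm (distance of any of soap_dish, brush_holder, scrub_brush, lotion, powder_tin, comb from where it was at the start of the episode above 0.04 m).
It fails at once if the jar or the cup is knocked over (angle between any of cup, jar's own z axis and vertical above 0.8 rad).
Of bracket_a, bracket_b, bracket_c only 2 to 3 are there at a start; the rules pass over those that are not, and their reading is None.
At some moment in a run one of bracket_a, bracket_b, bracket_c may be knocked a few centimetres aside while the robot is not near it.
It also fails if it takes over 210 s, if anything falls off the work surface, if the arm or the gripper's body presses on something with over 40 N, if the wrist force passes 120 N, or if a joint passes its speed limit or range.

## Robot

A 6-joint arm with a two-finger parallel gripper is mounted at the origin on the work surface. World frame = base frame: x ahead of the robot, y to its left, z up, the work surface at z = 0. Lengths are in m, angles in rad, forces in N, time in s.
With the tool pointing down it reaches from about 0.375 to 0.9 m from the base axis. Payload 3.1 kg.
Tool frame: the origin (TCP) lies between the finger pads; the fingertips stand 22 mm ahead of it and the grasp point (between the pads) lies 3 mm ahead of it; z points along the fingers, y is the line along which they close (so a half turn about z gives the same grasp; the last joint's range is limited). The gripper opens to 87 mm and grips with 3 to 60 N. Pads are 19 mm wide; open, the fingers measure 117 mm over their backs; the gripper's body (75 mm by 190 mm) begins 51 mm behind the grasp point.
Start: joints at [-1.379, 0.527, 1.433, -0, 1.181, -0.178], TCP at [0.226, -0.582, 0.245] pointing down, gripper open.
Joint ranges: [-3.08, 3.08], [-0.75, 2.2], [0.22, 2.44], [-1.43, 4.57], [0, 2.65], [-2.85, 2.85]. Speed limits (rad/s): [2.79, 2.79, 3.14, 3.14, 3.14, 3.14].

## Interface

Orientations are given as a unit quaternion [x, y, z, w].
In Python, from rig import robot gives the robot as it stands.
- The arm moves only by the tool move_arm, never from a script. Its argument "series" is text: rows parted by semicolons, each of 6 numbers parted by spaces: the shift along the tool's x, y, z in mm, then the turn, a rotation vector about the tool's x, y, z in degrees. In form: dx dy dz ax ay az; .... A call has 1 to 8 rows; each row is the pose to reach, as a shift and turn from the pose commanded when the call began, along the tool's axes at that moment; what a row does not reach only later rows make up. A row lasts 1/12 s, in which the tool goes at most 41.7 mm and 7.16 degrees, less where a joint would pass 70% of its speed; a pose out of reach is approached as far as the arm can. A call with a gripper value outside its range is refused whole. "jaw" is the opening, from 0 (shut) to 1 (fully open), set as the call begins (left out, the last holds). The fingers move at their own pace and stop on an object; "newtons" is the grip in N (left out, the last holds). Time passes only in rows, so rows that repeat a pose let the fingers close. It gives the time, the measured TCP pose, the force, the opening and the grip force at its end, in the units of the state.
- robot.get_obs(): the state, without advancing time (a new reading comes with each control period).
- robot.camera(name): name is "scene" or "top" or "wrist"; returns a dict with "img" (420x560x3 uint8, red, green, blue), "mtx" (3x3 intrinsics, pixels), "world_to_cam" (4x4, takes a point from world to camera coordinates). Camera axes: x right, y down, z forward; pixel columns grow to the right and rows downward; lengths in m; the calibration is good to about 2 mm. The wrist camera is an equidistant fisheye: a pixel r from the principal point sees the ray r / f radians off the axis. A picture is of the moment at which its call begins. There is no depth.
- robot.hand_in(): hands the job in; it is judged then, once.
Trained networks look in a picture, given as the dict that the camera call returned (one of the last four; its "shot" number tells which), for a name from the list of things; names that differ only in an ending like _2 or _b are one class to them, and where a whole thing is asked for, a point or a joint stands for the part that bears it (a point fixed in the world has none). Each returns a list of dicts, best first, with "p" (0 to 1); they miss things now and then, are a little off and sometimes report something else, mostly with a low value. They report only what shows in the picture. A call takes as long as a camera call. They do not tell look-alikes from the thing itself.
- robot.search_frame(picture, thing): "xyz" ([x, y, z] in m, in world coordinates, good to about 4 mm: the middle of the surface that is visible of it).
- robot.tip_of(picture, thing): "xyz" ([x, y, z] in m, in world coordinates, good to about 4 mm: a listed point, or the origin of a listed thing).
The state is a dict: "time": time; "q": joint angles; "joint_velocities": joint speeds; "joint_torque": joint torques, N m; "position": TCP position; "tool_rot": TCP orientation; "ft_force": force on the tool from outside, world axes, zero at the start; "moment": the same for the moment, N m; "grip_width": finger opening in m; "grip_force": force on a finger pad.
Only numpy, scipy, OpenCV 4.12 (cv2) and the standard library are available. Lean on these libraries where they do the work, as an engineer would, in place of code of your own. Each camera call takes 0.05 s, during which the arm holds its last target. There are 200 camera calls.

## Working session

There is one attempt and no reset: what is moved stays moved. The work goes in short steps, Python scripts to look and compute and a tool call to move; the robot and the scene stay as the last step left them, time stands still between calls to the robot, and variables do not carry over. Pictures are saved under pics/ and viewed, at most 14 in all, crops included, and the job is handed in when it is done.

Besides the shell and the picture viewer there is one more tool, called after "Call:" as name(argument=value, ...) on one line, values as JSON. move_arm: Moves the arm, as the interface text tells. Its arguments: {"type":"object","properties":{"series":{"type":"string"},"jaw":{"type":"number"},"newtons":{"type":"number"}},"required":["series"]}

```bash
mkdir -p pics; ls
cat > h.py <<'E'
import numpy as np, cv2
from rig import robot
from scipy.spatial.transform import Rotation as R
def st():
    o=robot.get_obs(); print('t',round(o['time'],2),'p',np.round(o['position'],4),'q',np.round(o['tool_rot'],4),'j',np.round(o['q'],3),'F',np.round(o['ft_force'],1),'w',round(o['grip_width'],4),'gf',round(float(np.max(o['grip_force'])),1)); return o
def save(c,n): cv2.imwrite(f'pics/{n}.png',c['img'][:,:,::-1])
def proj(c,p):
    W=c['world_to_cam']; q=W[:3,:3]@np.array(p)+W[:3,3]; u=c['mtx']@q; return u[:2]/u[2]
def ray(c,uv,z):
    W=c['world_to_cam']; d=W[:3,:3].T@np.linalg.inv(c['mtx'])@np.array([uv[0],uv[1],1.]); o=-W[:3,:3].T@W[:3,3]
    return o+d*(z-o[2])/d[2]
E
cat > look.py <<'E'
from h import *
st()
for cn in ['scene','top']:
    c=robot.camera(cn); save(c,cn+'0')
    for th in ['rack','groove','keeper_knob','keeper_hinge','bracket_a','bracket_a_tray','bracket_a_lip','cup','jar','soap_dish','brush_holder','scrub_brush','lotion','powder_tin','comb']:
        for f in ('tip_of',):
            r=getattr(robot,f)(c,th)
            print(cn,th,[(np.round(d['xyz'],3).tolist(),round(d['p'],2),np.round(proj(c,d['xyz'])).astype(int).tolist()) for d in r if d['p']>.2])
E
python3 look.py
```

```text
pics
t 0.0 p [ 0.2263 -0.5818  0.2436] q [ 0.9829  0.1843 -0.     -0.0011] j [-1.379  0.529  1.434 -0.     1.181 -0.178] F [-0.6 -0.3 -0.3] w 0.0871 gf 0.0
scene rack [([0.685, 0.158, 0.13], 0.62, [280, 278])]
scene groove [([0.689, 0.157, 0.129], 0.8, [279, 278])]
scene keeper_knob [([0.668, -0.062, 0.166], 0.49, [238, 222])]
scene keeper_hinge [([0.686, 0.157, 0.131], 0.53, [280, 277]), ([0.65, -0.202, -0.002], 0.36, [221, 240])]
scene bracket_a [([0.649, -0.201, -0.002], 0.83, [222, 240]), ([0.527, -0.429, -0.001], 0.76, [217, 195]), ([0.621, -0.31, 0.001], 0.67, [211, 220]), ([0.425, -0.177, -0.001], 0.57, [281, 218])]
scene bracket_a_tray [([0.536, -0.307, 0.001], 0.7, [233, 211]), ([0.389, -0.262, 0.003], 0.59, [274, 202]), ([0.623, -0.306, -0.002], 0.46, [212, 221])]
scene bracket_a_lip [([0.432, -0.17, 0.067], 0.82, [281, 203]), ([0.648, -0.202, -0.0], 0.66, [222, 239]), ([0.632, -0.309, 0.066], 0.65, [207, 205]), ([0.62, -0.309, 0.001], 0.41, [212, 220])]
scene cup [([0.463, 0.006, -0.004], 0.79, [307, 251])]
scene jar [([0.455, 0.213, -0.004], 0.95, [356, 288]), ([0.371, 0.
[... 1309 characters left out ...]
9]), ([0.555, 0.214, -0.002], 0.75, [190, 217]), ([0.373, 0.234, 0.001], 0.65, [183, 275])]
top soap_dish [([0.646, -0.454, -0.001], 0.79, [401, 185])]
top brush_holder [([0.374, 0.338, -0.002], 0.86, [150, 275]), ([0.464, 0.006, 0.001], 0.71, [256, 245])]
top scrub_brush [([0.44, 0.098, -0.0], 0.51, [227, 253]), ([0.535, -0.309, 0.003], 0.21, [357, 221])]
top lotion [([0.397, -0.55, -0.002], 0.7, [436, 264]), ([0.534, -0.311, -0.002], 0.7, [357, 221]), ([0.457, 0.216, 0.0], 0.52, [189, 248]), ([0.527, -0.426, -0.002], 0.41, [394, 223])]
top powder_tin [([0.734, -0.216, -0.003], 0.66, [325, 159]), ([0.657, -0.202, 0.06], 0.41, [323, 180])]
top comb [([0.58, 0.055, -0.002], 0.62, [241, 208])]
```

View pics/scene0.png

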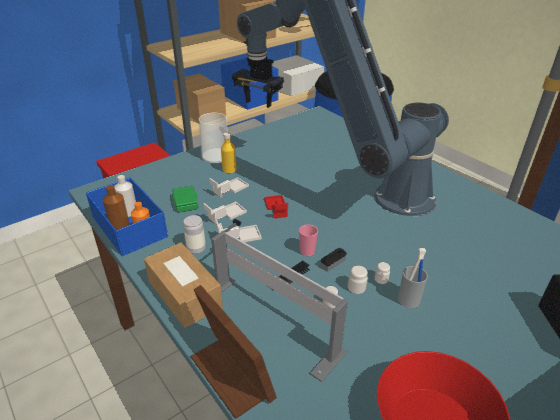

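View pics/top0.png

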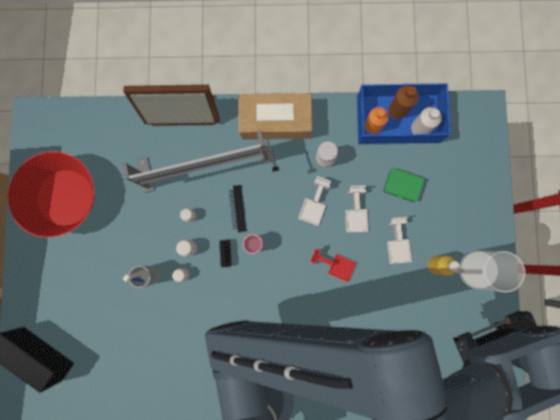

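```bash
cat >> h.py <<'E'
def down(yaw,tilt=0):  # tool x at yaw; tilt>0: tool points forward by tilt deg
    return R.from_euler('z',yaw,degrees=True)*R.from_quat([1,0,0,0])*R.from_euler('y',tilt,degrees=True)
def plan(calls,p0=None,R0=None):
    "calls: list of lists of (pos,R); prints rows per call"
    o=robot.get_obs()
    p=np.array(o['position']) if p0 is None else np.array(p0); r=R.from_quat(o['tool_rot']) if R0 is None else R0
    for c in calls:
        s=[]
        for (tp,tr) in c:
            d=r.inv().apply(np.array(tp)-p); v=(r.inv()*tr).as_rotvec(degrees=True)
            s.append(' '.join(f'{x:.1f}' for x in [*(d*1000),*v]))
        print('; '.join(s),'   n=',np.round(max(np.linalg.norm(np.array(c[-1][0])-p)/.0417,np.linalg.norm((r.inv()*c[-1][1]).as_rotvec(degrees=True))/7.16),1))
        p,r=np.array(c[-1][0]),c[-1][1]
E
python3 - <<'E'
from h import *
plan([[([.3,-.45,.45],down(10))],[([.52,-.2,.45],down(0))]])
print(down(0,45).apply([0,0,1]))
E
```

```text
116.5 -96.9 -205.4 0.0 -0.0 11.2    n= 6.1
260.1 -208.0 0.0 0.0 0.0 10.0    n= 8.0
[ 0.70710678  0.         -0.70710678]
```

Call:
move_arm(series="116 -97 -205 0 0 11; 116 -97 -205 0 0 11; 116 -97 -205 0 0 11; 116 -97 -205 0 0 11; 116 -97 -205 0 0 11; 116 -97 -205 0 0 11; 116 -97 -205 0 0 11", jaw=0.6)

```text
time: 2.18
position: [0.3021, -0.4486, 0.4572]
tool_rot: [0.996, 0.091, 0.003, 0.006]
ft_force: [-0.5, -0.7, -0.0]
grip_width: 0.0544
grip_force: 0.0
```

Call:
move_arm(series="260 -208 0 0 0 10; 260 -208 0 0 0 10; 260 -208 0 0 0 10; 260 -208 0 0 0 10; 260 -208 0 0 0 10; 260 -208 0 0 0 10; 260 -208 0 0 0 10; 260 -208 0 0 0 10")

```text
time: 2.85
position: [0.5176, -0.1994, 0.4494]
tool_rot: [1.0, 0.002, -0.0, 0.0]
ft_force: [0.3, -0.8, -0.2]
grip_width: 0.0526
grip_force: 0.0
```

```bash
cat > look2.py <<'E'
import sys
from h import *
n=sys.argv[1]; things=sys.argv[2].split(',')
st(); c=robot.camera('wrist'); save(c,n)
print('mtx',np.round(c['mtx'],1).tolist()); 
W=c['world_to_cam'];print('cam',np.round(-W[:3,:3].T@W[:3,3],3),'axis',np.round(W[2,:3],3))
for th in things:
    r=robot.tip_of(c,th); print(th,[(np.round(d['xyz'],4).tolist(),round(d['p'],2)) for d in r if d['p']>.25])
E
python3 look2.py w1 groove,rack,keeper_knob,keeper_hinge,bracket_a,bracket_a_tray,bracket_a_lip,cup,jar
```

```text
t 2.85 p [ 0.5176 -0.1994  0.4494] q [ 1.e+00  2.e-03 -0.e+00  1.e-04] j [-0.569  0.259  1.301 -0.     1.582  0.998] F [ 0.3 -0.8 -0.2] w 0.0526 gf 0.0
mtx [[325.2, 0.0, 279.1], [0.0, 325.2, 202.7], [0.0, 0.0, 1.0]]
cam [ 0.592 -0.201  0.589] axis [-0.273 -0.001 -0.962]
groove [([0.6897, 0.1576, 0.1368], 0.6), ([0.5379, -0.3046, 0.0059], 0.44)]
rack [([0.6838, 0.1608, 0.0011], 0.88)]
keeper_knob [([0.6698, -0.058, 0.1665], 0.7)]
keeper_hinge [([0.7331, -0.0496, 0.1616], 0.71)]
bracket_a [([0.4284, -0.1795, -0.0028], 0.96), ([0.6214, -0.3082, 0.0017], 0.9), ([0.5292, -0.4308, 0.0031], 0.6), ([0.6469, -0.1999, 0.0004], 0.55)]
bracket_a_tray [([0.3876, -0.2599, 0.0045], 0.9), ([0.5381, -0.3084, 0.0046], 0.55)]
bracket_a_lip [([0.6399, -0.3034, 0.0678], 0.74)]
cup [([0.4651, 0.0133, 0.0029], 0.75)]
jar [([0.4577, 0.2191, -0.0013], 0.96), ([0.3741, 0.2337, 0.0019], 0.96), ([0.5576, 0.2158, 0.0003], 0.66)]
```

View pics/w1.png

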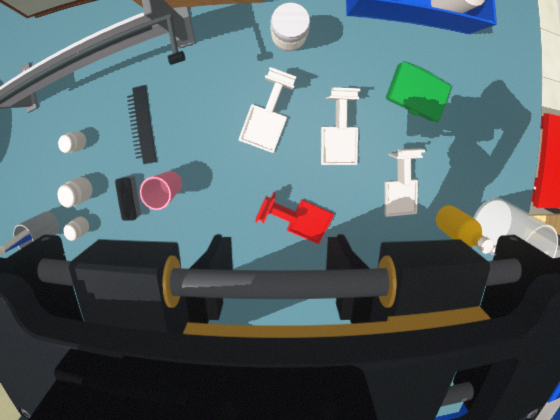

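```bash
cat >> h.py <<'E'
def fproj(c,P):
    W=c['world_to_cam']; q=np.atleast_2d(P)@W[:3,:3].T+W[:3,3]; K=c['mtx']
    if 'fish' in c or c.get('fe',True):
        rho=np.hypot(q[:,0],q[:,1])+1e-12; th=np.arctan2(rho,q[:,2]); return np.c_[K[0,2]+K[0,0]*th*q[:,0]/rho, K[1,2]+K[1,1]*th*q[:,1]/rho]
def box(x0,x1,y,z0,z1): return np.array([[x,s*y,z] for x in(x0,x1) for s in(-1,1) for z in(z0,z1)])
BOX=[box(-4,0,25,0,50),box(-56,-4,6.5,0,40),box(-122,-54,33,0,10),box(0,12.5,22,45,50),box(8.5,12.5,22,45,67)]
def sil(c,Rm,t,S=4):
    m=np.zeros((420*S,560*S),np.uint8)
    for b in BOX:
        u=fproj(c,(b/1000)@Rm.T+t); h=cv2.convexHull(((u+.5)*S*16).astype(np.int32)); cv2.fillConvexPoly(m,h,255,shift=4)
    return cv2.resize(m,(560,420),interpolation=cv2.INTER_AREA)/255.
def fitb(c,x,y,yaw,z=0,thr=None):
    from scipy.optimize import minimize
    im=c['img'].astype(float); mn=im.min(2); m=((mn>110)&(im.max(2)-mn<60)).astype(float)
    f=lambda v: sil(c,R.from_euler('z',v[2],degrees=True).as_matrix(),np.array([v[0]/1000,v[1]/1000,z]))
    u=fproj(c,[[x-.06*np.cos(np.radians(yaw)),y-.06*np.sin(np.radians(yaw)),.02]])[0].astype(int); roi=np.zeros_like(m); cv2.circle(roi,tuple(int(a) for a in u),int(55*1.3),1,-1)
    from scipy.ndimage import label
    L,n=label((m*roi)>0); k=np.bincount(L[L>0]).argmax(); m=(L==k).astype(float)
    g=lambda v: np.abs(f(v)-m).sum()
    best=min((minimize(g,[x*1000,y*1000,yaw+d],method='Nelder-Mead',options=dict(initial_simplex=np.array([[0,0,0],[8,0,0],[0,8,0],[0,0,6]])+[x*1000,y*1000,yaw+d],maxiter=150)) for d in(-8,8)),key=lambda r:r.fun)
    return best.x,best.fun,m.sum()
E
python3 - <<'E'
from h import *
from scipy.optimize import least_squares
c=robot.camera('wrist')
for g in [(.648,-.202,-25),(.621,-.308,0),(.53,-.43,0)]: 
    v,e,n=fitb(c,*g); print(np.round(v,1),round(e),n)
obs=[((0,0),(.689,.157)),((0,0),(.691,.162)),((0,0),(.6897,.1576)),((0,0),(.685,.158)),((0,0),(.689,.163)),((0,0),(.6838,.1608)),((-68,-212),(.668,-.062)),((-68,-212),(.674,-.059)),((-68,-212),(.6698,-.058)),((-4,-212),(.735,-.048)),((-4,-212),(.7331,-.0496))]
def res(v):
    c,s=np.cos(v[2]),np.sin(v[2]); return np.ravel([(v[0]+(c*a[0]-s*a[1])/1e3-b[0],v[1]+(s*a[0]+c*a[1])/1e3-b[1]) for a,b in obs])
r=least_squares(res,[.69,.16,.22]);print(r.x,np.degrees(r.x[2]),np.round(r.fun*1e3,1))
E
```

```text
[ 649.  -199.8  -21.4] 9688 11753.0
[ 647.8 -292.7  -23.1] 11797 13933.0
[ 534.6 -400.7  -44.1] 6844 8892.0
[0.68813991 0.16019354 0.23242703] 13.317087977030575 [-0.9  3.2 -2.9 -1.8 -1.6  2.6  3.1  2.2 -0.9 -2.8  4.3 -0.6  2.8  0.2
 -3.2 -2.8  1.  -3.8 -1.9  1.  -0.   2.6]
```

```bash
sed -i 's/(mn>110)&(im.max(2)-mn<60)/(mn>(thr or 140))\&(im.max(2)-mn<45)/' h.py
python3 - <<'E'
from h import *
c=robot.camera('wrist'); im=c['img']
for u in [(343,151),(341,93),(262,128),(343,110),(405,200),(300,180),(370,180),(349,118)]: print(u,im[u[1],u[0]])
for t in (135,150,165):
  for g in [(.648,-.202,-25),(.621,-.308,0),(.53,-.43,0)]: 
    v,e,n=fitb(c,*g,thr=t); print(t,np.round(v,1),round(e),n)
E
```

```text
(343, 151) [250 246 243]
(341, 93) [250 246 243]
(262, 128) [251 248 245]
(343, 110) [249 245 241]
(405, 200) [185 177 171]
(300, 180) [122 166 179]
(370, 180) [121 166 177]
(349, 118) [ 87 113 120]
135 [ 648.4 -200.4  -20.2] 156 2199.0
135 [ 624.1 -307.4    1.2] 131 2179.0
135 [ 526.6 -430.5    5.3] 69 1768.0
150 [ 648.4 -200.4  -20.2] 130 2142.0
150 [ 624.1 -308.     1. ] 90 2106.0
150 [ 526.7 -430.5    5.3] 118 1685.0
165 [ 648.4 -200.6  -20.3] 114 2084.0
165 [ 623.6 -307.3    1. ] 82 2048.0
165 [ 526.2 -430.8    4.7] 252 1532.0
```

```bash
cat >> h.py <<'E'
RK=np.array([.688,.1602,13.3])
def rw(x,y,z): # rack mm -> world m
    return np.r_[RK[:2]+R.from_euler('z',RK[2],degrees=True).apply([x,y,0])[:2]/1e3, z/1e3]
E
python3 - <<'E'
from h import *
r=down(13.3); print(rw(-68,-212,160))
plan([[(rw(-68,-212,230),r)],[(rw(-68,-212,165),r)]])
E
```

```text
[ 0.67059438 -0.0617573   0.16      ]
154.8 -140.0 219.7 0.0 -0.0 -13.2    n= 7.3
0.0 0.0 65.0 0.0 0.0 0.0    n= 1.6
```

Call:
move_arm(series="155 -140 220 0 0 -13; 155 -140 220 0 0 -13; 155 -140 220 0 0 -13; 155 -140 220 0 0 -13; 155 -140 220 0 0 -13; 155 -140 220 0 0 -13; 155 -140 220 0 0 -13; 155 -140 220 0 0 -13", jaw=0.5)

```text
time: 4.12
position: [0.6707, -0.0574, 0.2236]
tool_rot: [0.993, 0.116, -0.003, -0.002]
ft_force: [-1.6, 0.9, -1.1]
grip_width: 0.0438
grip_force: 0.0
```

```bash
python3 look2.py w2 keeper_knob,keeper_hinge,groove,rack
```

```text
t 4.12 p [ 0.6707 -0.0574  0.2236] q [ 0.9932  0.1161 -0.0033 -0.0022] j [-0.252  0.618  1.317  0.002  1.214  1.086] F [-1.6  0.9 -1.1] w 0.0438 gf 0.0
mtx [[325.2, 0.0, 279.1], [0.0, 325.2, 202.7], [0.0, 0.0, 1.0]]
cam [ 0.745 -0.042  0.363] axis [-0.272 -0.06  -0.96 ]
keeper_knob [([0.6686, -0.0614, 0.1683], 0.87)]
keeper_hinge [([0.7333, -0.0469, 0.1593], 0.76)]
groove [([0.6902, 0.1615, 0.1365], 0.88), ([0.5791, 0.058, 0.0013], 0.68), ([0.64, -0.4529, -0.0012], 0.63)]
rack [([0.6855, 0.1595, -0.0016], 0.6)]
```

View pics/w2.png

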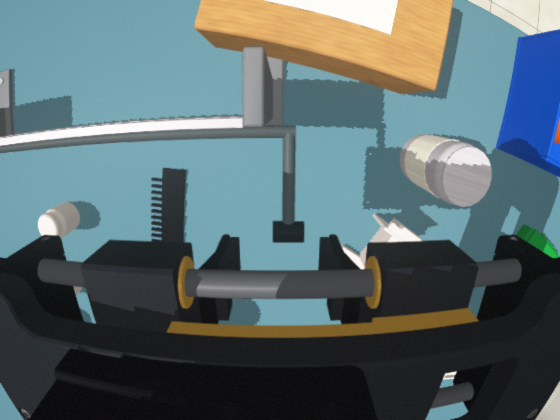

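Run:
```python
from h import *
c=robot.camera('wrist')
for n,p in dict(knob_top_back=(-61,-212,167),knobtopL=(-61,-202,167),knobtopR=(-61,-222,167),hinge=(-4,-212,160),cheekTopF1=(0,-186,187),cheekTopF2=(0,-198,187),cheekTopB1=(45,-186,187),upslatTopF0=(0,-100,187),upslatF1=(0,0,187)).items():
    print(n,np.round(fproj(c,rw(*p))[0],1))
im=cv2.cvtColor(c['img'],cv2.COLOR_RGB2BGR)[100:250,140:320]
cv2.imwrite('pics/w2c.png',cv2.resize(im,None,fx=4,fy=4,interpolation=cv2.INTER_CUBIC))
```

```text
knob_top_back [276.1 217.7]
knobtopL [261.1 217.7]
knobtopR [291.2 217.7]
hinge [276.  130.4]
cheekTopF1 [229.8 126.4]
cheekTopF2 [250.8 126. ]
cheekTopB1 [229.3  48.7]
upslatTopF0 [ 97.8 133.9]
upslatF1 [ -2.3 146. ]
```

View pics/w2c.png

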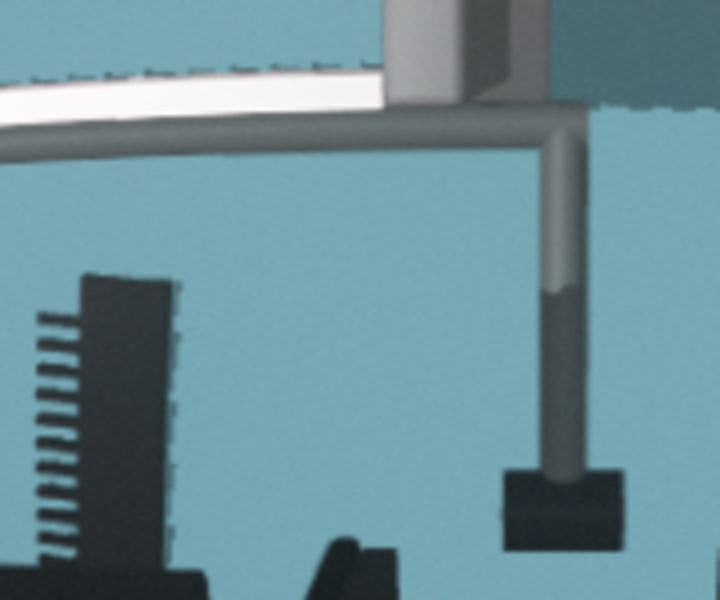

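```bash
sed -i 's/^RK=.*/RK=np.array([.6887,.1572,13.3])/' h.py
python3 - <<'E'
from h import *
r=down(13.3); 
plan([[(rw(-68,-212,165),r)]])
K=lambda a:(rw(-4-64*np.cos(a),-212,160+64*np.sin(a)+5),r)
plan([[K(a) for a in np.arange(.2,1.61,.2)]],p0=rw(-68,-212,165),R0=r)
E
```

```text
-1.0 2.6 67.0 0.1 -0.2 -0.1    n= 1.6
1.3 -0.0 -12.7 0.0 0.0 0.0; 5.1 -0.0 -24.9 0.0 0.0 0.0; 11.2 -0.0 -36.1 0.0 0.0 0.0; 19.4 -0.0 -45.9 0.0 0.0 0.0; 29.4 -0.0 -53.9 0.0 0.0 0.0; 40.8 0.0 -59.7 0.0 0.0 0.0; 53.1 0.0 -63.1 0.0 0.0 0.0; 65.9 -0.0 -64.0 0.0 0.0 0.0    n= 2.2
```

Call:
move_arm(series="-1 2.6 35 0 0 0; -1 2.6 67 0 0 0; -1 2.6 67 0 0 0; -1 2.6 67 0 0 0")

```text
time: 4.75
position: [0.6696, -0.064, 0.1628]
tool_rot: [0.993, 0.115, -0.001, -0.0]
ft_force: [-0.4, -0.7, 0.5]
grip_width: 0.0435
grip_force: 0.0
```

Call:
move_arm(series="0 0 0 0 0 0; 0 0 0 0 0 0; 0 0 0 0 0 0; 0 0 0 0 0 0; 0 0 0 0 0 0; 0 0 0 0 0 0", jaw=0, newtons=15)

```text
time: 5.25
position: [0.6712, -0.0628, 0.1635]
tool_rot: [0.993, 0.115, 0.001, 0.0]
ft_force: [0.3, 1.5, 1.9]
grip_width: 0.019
grip_force: 15.0
```

Call:
move_arm(series="1.3 0 -12.7 0 0 0; 5 0 -25 0 0 0; 11 0 -36 0 0 0; 19.4 0 -46 0 0 0; 29.4 0 -54 0 0 0; 35 0 -57 0 0 0; 41 0 -59.7 0 0 0; 41 0 -59.7 0 0 0")

```text
time: 5.92
position: [0.711, -0.0536, 0.2219]
tool_rot: [0.993, 0.116, -0.0, 0.0]
ft_force: [-0.3, 0.8, -1.2]
grip_width: 0.0196
grip_force: 15.0
```

```bash
python3 look2.py w3 keeper_knob,keeper_hinge
python3 - <<'E'
from h import *
r=down(13.3)
K=lambda a:(rw(-4-64*np.cos(a),-212,160+64*np.sin(a)+5),r)
plan([[K(a) for a in np.arange(1.4,2.5,.15)]])
E
```

```text
t 5.92 p [ 0.711  -0.0536  0.2219] q [ 9.933e-01  1.155e-01 -2.000e-04  0.000e+00] j [-0.231  0.673  1.209 -0.     1.26   1.108] F [-0.3  0.8 -1.2] w 0.0196 gf 15.0
mtx [[325.2, 0.0, 279.1], [0.0, 325.2, 202.7], [0.0, 0.0, 1.0]]
cam [ 0.784 -0.038  0.362] axis [-0.266 -0.063 -0.962]
keeper_knob [([0.7092, -0.051, 0.2213], 0.89)]
keeper_hinge [([0.7368, -0.0489, 0.1576], 0.59)]
12.2 1.7 -6.2 -0.0 -0.0 -0.1; 21.8 1.7 -7.1 -0.0 -0.0 -0.1; 31.4 1.7 -6.6 -0.0 -0.0 -0.1; 40.8 1.7 -4.6 -0.0 -0.0 -0.1; 49.7 1.7 -1.3 -0.0 -0.0 -0.1; 58.1 1.7 3.3 -0.0 -0.0 -0.1; 65.7 1.7 9.2 -0.0 -0.0 -0.1; 72.4 1.7 16.1 -0.0 -0.0 -0.1    n= 1.8
```

Call:
move_arm(series="0 0 0 0 0 0; 0 0 0 0 0 0; 0 0 0 0 0 0", jaw=0.4)

```text
time: 6.32
position: [0.7107, -0.0538, 0.2228]
tool_rot: [0.993, 0.115, 0.0, 0.0]
ft_force: [0.0, 0.3, 0.1]
grip_width: 0.0311
grip_force: 0.0
```

Call:
move_arm(series="0 1 1 0 0 0; 0 1 1 0 0 0; 0 1 1 0 0 0; 0 1 1 0 0 0; 0 1 1 0 0 0", jaw=0)

```text
time: 6.73
position: [0.7106, -0.0538, 0.2213]
tool_rot: [0.993, 0.115, -0.0, -0.001]
ft_force: [-1.4, 2.9, 0.7]
grip_width: 0.0193
grip_force: 15.0
```

Call:
move_arm(series="12 1 -7 0 0 0; 22 1 -8 0 0 0; 31 1 -7.5 0 0 0; 41 1 -5.5 0 0 0; 50 1 -2 0 0 0; 58 1 2.5 0 0 0; 66 1 8 0 0 0; 67 1 9 0 0 0")

```text
time: 7.4
position: [0.7736, -0.0391, 0.2108]
tool_rot: [0.993, 0.116, -0.005, -0.001]
ft_force: [-8.7, 2.1, 2.9]
grip_width: 0.0196
grip_force: 15.0
```

```bash
python3 look2.py w4 keeper_knob; python3 -c "
from h import *
for a in (2.,2.15,2.3): print(rw(-4-64*np.cos(a),-212,160+64*np.sin(a)))"
```

```text
t 7.4 p [ 0.7736 -0.0391  0.2108] q [ 0.9933  0.1158 -0.0048 -0.0013] j [-0.194  0.779  1.017 -0.     1.356  1.145] F [-8.7  2.1  2.9] w 0.0196 gf 15.0
mtx [[325.2, 0.0, 279.1], [0.0, 325.2, 202.7], [0.0, 0.0, 1.0]]
cam [ 0.848 -0.024  0.35 ] axis [-0.275 -0.061 -0.96 ]
keeper_knob [([0.7715, -0.0379, 0.2075], 0.56)]
[ 0.75949689 -0.04390711  0.21819504]
[ 0.76766915 -0.04197527  0.21356152]
[ 0.7750758  -0.04022442  0.20772513]
```

```bash
cat >> h.py <<'E'
G=np.array([-34,0,26.]); TB=down(0,45)
def tcpb(o,yaw,th,back=0):
    "bracket origin world m, yaw deg, tilt deg (tray up) -> tcp"
    Rb=R.from_euler('z',yaw,degrees=True)*R.from_euler('y',th,degrees=True)
    return np.array(o)+Rb.apply(G-(3+back)*TB.apply([0,0,1]))/1e3, Rb*TB
def seat(cx,cz,y,th,dx=0,dz=0):
    Rb=R.from_euler('z',RK[2],degrees=True)*R.from_euler('y',th,degrees=True)
    o=rw(cx,y,135+cz)-Rb.apply([0,0,.045]); return tcpb(o,RK[2],th)
E
python3 - <<'E'
from h import *
o=robot.get_obs(); p0=np.array(o['position']);r0=R.from_quat(o['tool_rot'])
up=(p0+[0,0,.13],down(13.3))
A=[.648,-.2005,0]
plan([[up],[tcpb(A,-20.2,0,90)],[tcpb(A,-20.2,0,0)]])
print(tcpb(A,-20.2,0,90)[0],tcpb(A,-20.2,0)[0])
E
```

```text
-1.0 -0.5 -130.0 -0.2 0.5 -0.0    n= 3.1
-242.4 73.1 249.1 -13.1 43.7 31.7    n= 8.5
0.0 -0.0 90.0 0.0 0.0 0.0    n= 2.2
[ 0.55437506 -0.16605273  0.09176093] [ 0.61410039 -0.18802737  0.02812132]
```

Run:
```python
from h import *
o=robot.get_obs(); p0=np.array(o['position'])
A=[.648,-.2005,0]
t=tcpb(A,-20.2,0,90)
plan([[(p0+[0,0,.13],down(13.3))],[(t[0]+[0,0,.13],t[1])],[t],[tcpb(A,-20.2,0,0)]])
```

```text
-1.0 -0.5 -130.0 -0.2 0.5 -0.0    n= 3.1
-242.4 73.1 119.1 -13.1 43.7 31.7    n= 7.8
-91.9 0.0 91.9 0.0 0.0 0.0    n= 3.1
0.0 -0.0 90.0 0.0 0.0 0.0    n= 2.2
```

Call:
move_arm(series="0 0 0 0 0 0; 0 0 0 0 0 0; 0 0 -40 0 0 0; 0 0 -80 0 0 0; 0 0 -130 0 0 0; 0 0 -130 0 0 0; 0 0 -130 0 0 0", jaw=0.32)

```text
time: 8.08
position: [0.7789, -0.0413, 0.3495]
tool_rot: [0.993, 0.115, 0.007, 0.002]
ft_force: [0.3, -0.3, 0.7]
grip_width: 0.0278
grip_force: 0.0
```

Call:
move_arm(series="-245 73 119 -13 43.5 31.5; -245 73 119 -13 43.5 31.5; -245 73 119 -13 43.5 31.5; -245 73 119 -13 43.5 31.5; -245 73 119 -13 43.5 31.5; -245 73 119 -13 43.5 31.5; -245 73 119 -13 43.5 31.5; -245 73 119 -13 43.5 31.5", jaw=0.5)

```text
time: 8.75
position: [0.5871, -0.1396, 0.2355]
tool_rot: [0.953, -0.086, 0.29, 0.033]
ft_force: [0.8, 2.0, 0.2]
grip_width: 0.0436
grip_force: 0.0
```

Call:
move_arm(series="0 0 0 0 0 0; 0 0 0 0 0 0; 0 0 0 0 0 0")

```text
time: 9.0
position: [0.5966, -0.1416, 0.2413]
tool_rot: [0.951, -0.083, 0.296, 0.034]
ft_force: [0.4, 0.0, 0.0]
grip_width: 0.0434
grip_force: 0.0
```

```bash
python3 look2.py w5 bracket_a,keeper_knob
python3 - <<'E'
from h import *
c=robot.camera('wrist')
for g in [(.648,-.2005,-20),(.624,-.308,1)]:
    v,e,n=fitb(c,*g,thr=150); print(np.round(v,1),round(e),n)
A=[.648,-.2005,0]
plan([[tcpb(A,-20.2,0,90)],[tcpb(A,-20.2,0,0)]])
E
```

```text
t 9.0 p [ 0.5966 -0.1416  0.2413] q [ 0.9511 -0.0829  0.2957  0.0341] j [-0.492  0.384  1.91   0.566  0.308  0.757] F [0.4 0.  0. ] w 0.0434 gf 0.0
mtx [[325.2, 0.0, 279.1], [0.0, 325.2, 202.7], [0.0, 0.0, 1.0]]
cam [ 0.579 -0.137  0.399] axis [ 0.314 -0.071 -0.947]
bracket_a [([0.6192, -0.312, -0.0011], 0.96), ([0.6472, -0.1992, -0.0006], 0.86), ([0.5263, -0.432, -0.0004], 0.41), ([0.6556, -0.1973, 0.0675], 0.41)]
keeper_knob [([0.7721, -0.0383, 0.207], 0.6)]
[ 640.9 -179.5  -10. ] 3462 1368.0
[ 1587.8 -1670.6   -80.8] 406 406.0
-116.0 30.1 102.4 -5.8 10.2 8.3    n= 3.8
0.0 -0.0 90.0 0.0 0.0 0.0    n= 2.2
```

View pics/w5.png

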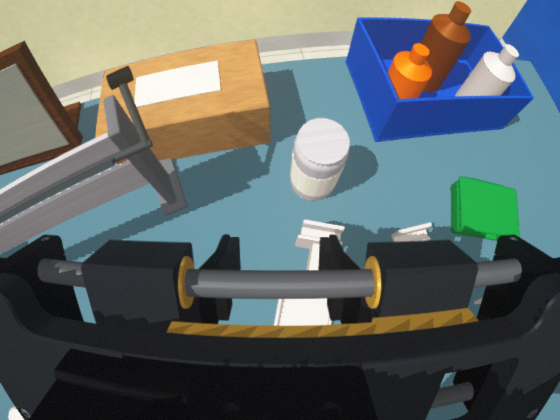

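```bash
sed -i 's/^G=.*/G=np.array([-42,0,28.]); TB=down(0,30)/' h.py
python3 - <<'E'
from h import *
A=[.648,-.2005,0]
t=tcpb(A,-20.2,0,0); t1=(t[0]+[0,0,.09],t[1])
print(t1[0])
plan([[t1],[t]])
E
```

```text
[ 0.60717555 -0.18547953  0.12059808]
-54.1 40.3 110.4 -4.6 -4.7 8.9    n= 3.1
-45.0 0.0 77.9 0.0 0.0 0.0    n= 2.2
```

Call:
move_arm(series="-54 40 110 -4.6 -4.7 9; -54 40 110 -4.6 -4.7 9; -54 40 110 -4.6 -4.7 9; -54 40 110 -4.6 -4.7 9; -54 40 110 -4.6 -4.7 9; -54 40 110 -4.6 -4.7 9")

```text
time: 9.7
position: [0.6053, -0.185, 0.1172]
tool_rot: [0.951, -0.171, 0.252, 0.044]
ft_force: [-0.6, 0.1, 0.1]
grip_width: 0.0432
grip_force: 0.0
```

Run:
```python
from h import *
st()
A=[.648,-.2005,0]
plan([[tcpb(A,-20.2,0,0)]])
c=robot.camera('top'); save(c,'t2')
print([(np.round(d['xyz'],3).tolist(),round(d['p'],2)) for d in robot.tip_of(c,'bracket_a')])
```

```text
t 9.7 p [ 0.6053 -0.185   0.1172] q [ 0.9514 -0.1711  0.2524  0.044 ] j [-0.508  0.631  1.894  0.647  0.13   0.796] F [-0.6  0.1  0.1] w 0.0432 gf 0.0
-41.3 0.0 76.2 -0.1 0.3 -0.2    n= 2.1
[([0.622, -0.304, -0.0], 0.84), ([0.527, -0.43, -0.002], 0.72), ([0.647, -0.204, 0.002], 0.44)]
```

```bash
cat > kin.py <<'E'
from h import *
from scipy.optimize import least_squares
D=[([0.2263,-0.5818,0.2436],[0.9829,0.1843,0,-.0011],[-1.379,.529,1.434,0,1.181,-.178]),
([0.5176,-0.1994,0.4494],[1,.002,0,.0001],[-.569,.259,1.301,0,1.582,.998]),
([0.6707,-0.0574,0.2236],[.9932,.1161,-.0033,-.0022],[-.252,.618,1.317,.002,1.214,1.086]),
([0.711,-0.0536,0.2219],[.9933,.1155,-.0002,0],[-.231,.673,1.209,0,1.26,1.108]),
([0.7736,-0.0391,0.2108],[.9933,.1158,-.0048,-.0013],[-.194,.779,1.017,0,1.356,1.145]),
([0.5966,-0.1416,0.2413],[.9511,-.0829,.2957,.0341],[-.492,.384,1.91,.566,.308,.757]),
([0.6053,-0.185,0.1172],[.9514,-.1711,.2524,.044],[-.508,.631,1.894,.647,.13,.796])]
def fk(q,v,full=False):
    a0,d,L1,L2,h,L3,e,o6=v
    A=R.from_euler('z',q[0]); B=A*R.from_euler('y',q[1]); C=B*R.from_euler('y',q[2]); W=C*R.from_euler('z',q[3])*R.from_euler('y',q[4]); T=W*R.from_euler('z',q[5]+o6)
    p=A.apply([a0,d,h])+B.apply([0,0,L1])+C.apply([e,0,L2])+W.apply([0,0,L3])
    return p,T
def res(v):
    o=[]
    for p,q4,q in D:
        P,T=fk(q,v); o+=list(P-p)+list(.1*(T.inv()*R.from_quat(q4)).as_rotvec())
    return np.array(o)
best=min((least_squares(res,[0,.11,.45,.4,.3,.2,0,s]) for s in(0,1.57,3.14,-1.57)),key=lambda r:r.cost)
V=best.x
if __name__=='__main__': print(np.round(V,4),np.round(best.fun.reshape(-1,6)*1e3,1))
LO=np.array([-3.08,-.75,.22,-1.43,0,-2.85]);HI=np.array([3.08,2.2,2.44,4.57,2.65,2.85])
def ik(p,T,q0):
    f=lambda q:(lambda P,U:np.r_[P-p,.3*(U.inv()*T).as_rotvec()])(*fk(q,V))
    r=least_squares(f,np.clip(q0,LO+1e-3,HI-1e-3),bounds=(LO,HI)); return r.x,np.linalg.norm(r.fun)
E
python3 kin.py
```

```text
[-2.0000e-04  1.1090e-01  5.8800e-01  3.9190e-01  2.7430e-01  2.8330e-01
  1.1420e-01  1.5706e+00] [[-0.3 -0.2 -0.3 -0.  -0.  -0.1]
 [-0.   0.   0.  -0.   0.  -0. ]
 [ 0.1 -0.2  0.3  0.  -0.  -0. ]
 [ 0.   0.3  0.1 -0.  -0.   0. ]
 [-0.1  0.1 -0.2 -0.1  0.  -0. ]
 [ 0.  -0.1  0.2  0.  -0.1  0.1]
 [ 0.   0.3 -0.1 -0.   0.   0. ]]
```

```bash
cat > ev.py <<'E'
import h
from h import *
from kin import ik
q0=np.array([-.5,.6,1.8,.2,.4,.8])
Bs=dict(A=([.648,-.2005,0],-20.2),B=([.624,-.3075,0],1.1),C=([.5265,-.4305,0],5.2))
for b in (0,10,15,20,30):
    h.TB=down(0,b)
    for n,(o,y) in Bs.items():
        s=''
        for dz in (.09,0):
            t=h.tcpb(o,y,0); q,e=ik(t[0]+[0,0,dz],t[1],q0); s+=f' {np.round(q,2)} {e*1e3:.1f}|'
        print(b,n,s)
    for y in(-90,90):
        for cx,cz,th in ((-40,0,45),(0,8,45),(0,0,0)):
            t=h.seat(cx,cz,y,th); q,e=ik(*t,q0); print(b,'seat',y,th,np.round(q,2),round(e*1e3,1))
E
python3 ev.py
```

```text
0 A  [-0.47  0.69  1.5   0.    0.95  1.45] 0.0| [-0.47  0.83  1.54  0.    0.78  1.45] 0.0|
0 B  [-0.66  0.72  1.44  0.    0.98  0.9 ] 0.0| [-0.66  0.84  1.47  0.    0.82  0.9 ] 0.0|
0 C  [-0.9   0.71  1.46 -0.    0.97  0.58] 0.0| [-0.9   0.84  1.5  -0.    0.81  0.58] 0.0|
0 seat -90 45 [-0.02  1.    0.91 -0.19  1.99  1.31] 0.0
0 seat -90 45 [-0.    1.05  0.75 -0.19  2.1   1.3 ] 0.0
0 seat -90 0 [-0.08  0.73  1.41  0.    1.    1.26] 0.0
0 seat 90 45 [ 0.2   1.    0.92 -0.02  2.01  1.54] 0.0
0 seat 90 45 [ 0.2   1.05  0.76 -0.03  2.12  1.54] 0.0
0 seat 90 0 [0.19 0.73 1.41 0.   1.   1.53] 0.0
10 A  [-0.48  0.65  1.64  0.04  0.68  1.42] 0.0| [-0.48  0.79  1.67  0.05  0.51  1.4 ] 0.0|
10 B  [-0.71  0.68  1.56  0.16  0.78  0.73] 0.0| [-0.71  0.82  1.59  0.2   0.61  0.69] 0.0|
10 C  [-0.97  0.68  1.55  0.21  0.83  0.38] 0.0| [-0.97  0.82  1.59  0.25  0.67  0.32] 0.0|
10 seat -90 45 [-0.03  0.91  1.03 -0.15  1.79  1.32] 0.0
10 seat -90 45 [-0.02  0.96  0.89 -0.15  1.89  1.32] 0.0
10 seat -90 0 [-0.1   0.68  1.54  0.08  0.75  1.18] 0.0
10 seat 90 45 [ 0.2   0.91  1.04 -0.02  1.81  1.54] 0.0

[... 1225 characters left out ...]
45 [ 0.2   0.87  1.03 -0.01  1.68  1.54] 0.0
20 seat 90 0 [0.19 0.65 1.68 0.04 0.46 1.49] 0.0
30 A  [-0.51  0.63  1.89  0.63  0.13  0.81] 0.0| [-0.51  0.81  1.91  2.47  0.12 -1.04] 0.0|
30 B  [-0.82  0.66  1.78  0.88  0.5  -0.02] 0.0| [-0.82  0.83  1.8   1.21  0.41 -0.39] 0.0|
30 C  [-1.12  0.68  1.71  0.8   0.71 -0.24] 0.0| [-1.12  0.84  1.73  0.97  0.6  -0.47] 0.0|
30 seat -90 45 [-0.06  0.74  1.29 -0.08  1.36  1.3 ] 0.0
30 seat -90 45 [-0.05  0.79  1.17 -0.07  1.44  1.31] 0.0
30 seat -90 0 [-0.16  0.65  1.8   0.78  0.28  0.47] 0.0
30 seat 90 45 [ 0.19  0.74  1.3  -0.01  1.36  1.54] 0.0
30 seat 90 45 [ 0.2   0.78  1.17 -0.01  1.45  1.54] 0.0
30 seat 90 0 [0.18 0.65 1.8  0.16 0.16 1.37] 0.0
```

```bash
sed -i 's/^G=.*/G=np.array([-47,0,31.]); TB=down(0,20)/' h.py
python3 - <<'E'
from h import *
A=[.648,-.2005,0]
t=tcpb(A,-20.2,0,0); t1=(t[0]+[0,0,.06],t[1])
plan([[t1],[t]]); print(t[0])
E
```

```text
-15.8 0.3 21.1 -0.1 -9.9 -0.1    n= 1.4
-20.5 0.0 56.4 0.0 0.0 0.0    n= 1.4
[ 0.60292788 -0.18391669  0.03381908]
```

Call:
move_arm(series="-16 0.3 21 0 -9.9 0; -16 0.3 21 0 -9.9 0; -16 0.3 21 0 -9.9 0; -16 0.3 21 0 -9.9 0")

```text
time: 10.13
position: [0.6045, -0.1852, 0.0958]
tool_rot: [0.969, -0.173, 0.173, 0.031]
ft_force: [0.4, -0.4, 0.4]
grip_width: 0.0436
grip_force: 0.0
```

Call:
move_arm(series="-10 0 28 0 0 0; -20.5 0 56.4 0 0 0; -20.5 0 56.4 0 0 0; -20.5 0 56.4 0 0 0; -20.5 0 56.4 0 0 0")

```text
time: 10.55
position: [0.6027, -0.184, 0.0355]
tool_rot: [0.969, -0.174, 0.172, 0.03]
ft_force: [0.1, -0.1, -0.3]
grip_width: 0.0438
grip_force: 0.0
```

Call:
move_arm(series="0 0 0 0 0 0; 0 0 0 0 0 0; 0 0 0 0 0 0; 0 0 0 0 0 0; 0 0 0 0 0 0; 0 0 0 0 0 0", jaw=0, newtons=40)

```text
time: 11.05
position: [0.6023, -0.1839, 0.0343]
tool_rot: [0.969, -0.174, 0.171, 0.03]
ft_force: [-0.1, 1.0, 1.6]
grip_width: 0.0128
grip_force: 40.0
```

Run:
```python
from h import *
o=st(); p=np.array(o['position']); r=R.from_quat(o['tool_rot'])
print(tcpb([.648,-.2005,0],-20.2,0)[0])
t=seat(-70,5,90,45)
plan([[(p+[0,0,.22],r)],[(t[0]-[0.06,0.0,-.10],seat(-60,5,90,0)[1])],[t]])
```

```text
t 11.05 p [ 0.6023 -0.1839  0.0343] q [ 0.9693 -0.1739  0.1715  0.0298] j [-0.497  0.776  1.811  0.239  0.214  1.205] F [-0.1  1.   1.6] w 0.0128 gf 40.0
[ 0.60292788 -0.18391669  0.03381908]
75.4 -0.4 -206.7 0.0 0.0 0.0    n= 5.3
-218.6 -342.1 -91.6 11.4 -0.1 -31.6    n= 10.0
20.7 13.8 113.9 0.0 -45.0 0.0    n= 6.3
```

```bash
cat >> h.py <<'E'
def chk(p0,r0,wps,q0):
    from kin import ik
    from scipy.spatial.transform import Slerp
    q=np.array(q0); mx=[]
    for p1,r1 in wps:
        S=Slerp([0,1],R.concatenate([r0,r1]))
        for s in np.linspace(.1,1,10):
            qn,e=ik(p0+(p1-p0)*s,S(s),q); mx.append((abs(qn-q).max(),qn[4],e)); q=qn
        print('->',np.round(q,2)); p0,r0=p1,r1
    m=np.array(mx); print('max step',m[:,0].max().round(3),'min q5',m[:,1].min().round(3),'err mm',(m[:,2].max()*1e3).round(2))
E
cat > carry.py <<'E'
import sys
from h import *
y=float(sys.argv[1]); lift=float(sys.argv[2]) if len(sys.argv)>2 else .16
o=st(); p=np.array(o['position']); r=R.from_quat(o['tool_rot'])
w=[(p+[-.06,0,lift],r),seat(-110,40,y,25),seat(-60,3,y,45)]
chk(p,r,w,o['q']); plan([[a] for a in w])
E
python3 carry.py 90
```

```text
t 11.05 p [ 0.6023 -0.1839  0.0343] q [ 0.9693 -0.1739  0.1715  0.0298] j [-0.497  0.776  1.811  0.239  0.214  1.205] F [-0.1  1.   1.6] w 0.0128 gf 40.0
-> [-0.56  0.43  1.87  0.15  0.5   1.25]
-> [ 0.19  0.54  1.61 -0.    1.08  1.53]
-> [ 0.2   0.78  1.23 -0.02  1.57  1.54]
max step 0.078 min q5 0.235 err mm 0.0
2.0 20.6 -169.6 0.0 0.0 0.0    n= 4.1
-156.3 -358.0 -46.6 4.3 -24.3 -33.6    n= 9.4
58.0 0.0 16.1 -0.0 -20.0 0.0    n= 2.8
```

```bash
sed -i 's/^w=.*/from scipy.spatial.transform import Slerp\na=(p+[-.06,0,lift],r); b=seat(-110,40,y,25)\nm=((a[0]+b[0])\/2,Slerp([0,1],R.concatenate([a[1],b[1]]))(.5))\nw=[a,m,b,seat(-60,3,y,45)]/' carry.py; python3 carry.py 90
```

```text
t 11.05 p [ 0.6023 -0.1839  0.0343] q [ 0.9693 -0.1739  0.1715  0.0298] j [-0.497  0.776  1.811  0.239  0.214  1.205] F [-0.1  1.   1.6] w 0.0128 gf 40.0
-> [-0.56  0.43  1.87  0.15  0.5   1.25]
-> [-0.18  0.44  1.82 -0.02  0.75  1.47]
-> [ 0.19  0.54  1.61 -0.    1.08  1.53]
-> [ 0.2   0.78  1.23 -0.02  1.57  1.54]
max step 0.049 min q5 0.235 err mm 0.0
2.0 20.6 -169.6 0.0 0.0 0.0    n= 4.1
-78.2 -179.0 -23.3 2.2 -12.2 -16.8    n= 4.7
-25.7 -195.0 -5.0 2.2 -12.2 -16.8    n= 4.7
58.0 0.0 16.1 -0.0 -20.0 0.0    n= 2.8
```

Call:
move_arm(series="2 20.6 -169.6 0 0 0; 2 20.6 -169.6 0 0 0; 2 20.6 -169.6 0 0 0; 2 20.6 -169.6 0 0 0; 2 20.6 -169.6 0 0 0; 2 20.6 -169.6 0 0 0")

```text
time: 11.55
position: [0.5426, -0.1846, 0.1968]
tool_rot: [0.969, -0.174, 0.174, 0.031]
ft_force: [-0.1, -0.1, -2.0]
grip_width: 0.0125
grip_force: 40.0
```

Call:
move_arm(series="-78 -179 -23 2.2 -12.2 -16.8; -78 -179 -23 2.2 -12.2 -16.8; -78 -179 -23 2.2 -12.2 -16.8; -78 -179 -23 2.2 -12.2 -16.8; -78 -179 -23 2.2 -12.2 -16.8; -78 -179 -23 2.2 -12.2 -16.8; -78 -179 -23 2.2 -12.2 -16.8")

```text
time: 12.13
position: [0.5272, 0.0142, 0.187]
tool_rot: [0.998, -0.027, 0.063, 0.017]
ft_force: [-0.7, -0.1, -0.7]
grip_width: 0.0128
grip_force: 40.0
```

Call:
move_arm(series="-26 -195 -5 2.2 -12.2 -16.8; -26 -195 -5 2.2 -12.2 -16.8; -26 -195 -5 2.2 -12.2 -16.8; -26 -195 -5 2.2 -12.2 -16.8; -26 -195 -5 2.2 -12.2 -16.8; -26 -195 -5 2.2 -12.2 -16.8; -26 -195 -5 2.2 -12.2 -16.8")

```text
time: 12.72
position: [0.5139, 0.2085, 0.1832]
tool_rot: [0.992, 0.117, -0.045, 0.005]
ft_force: [0.3, 1.2, -1.6]
grip_width: 0.0129
grip_force: 40.0
```

Call:
move_arm(series="58 0 16 0 -20 0; 58 0 16 0 -20 0; 58 0 16 0 -20 0; 58 0 16 0 -20 0; 58 0 16 0 -20 0; 58 0 16 0 -20 0")

```text
time: 13.22
position: [0.5682, 0.2195, 0.1631]
tool_rot: [0.97, 0.112, -0.216, 0.024]
ft_force: [-0.3, -0.2, -1.1]
grip_width: 0.0128
grip_force: 40.0
```

```bash
python3 look2.py w6 groove,bracket_a,bracket_a_lip; python3 -c "
from h import *
plan([[seat(-60,3,90,45)]]); print(rw(0,90,135))"
```

```text
t 13.22 p [0.5682 0.2195 0.1631] q [ 0.9696  0.1122 -0.2159  0.0241] j [ 0.192  0.783  1.231 -0.014  1.566  1.536] F [-0.3 -0.2 -1.1] w 0.0128 gf 40.0
mtx [[325.2, 0.0, 279.1], [0.0, 325.2, 202.7], [0.0, 0.0, 1.0]]
cam [0.692 0.247 0.258] axis [-0.638 -0.149 -0.756]
groove [([0.6884, 0.1587, 0.1368], 0.72)]
bracket_a [([0.5776, 0.2217, 0.1077], 0.87)]
bracket_a_lip [([0.4578, 0.2141, -0.0022], 0.67)]
1.2 -0.3 0.4 -0.1 -0.0 0.0    n= 0.0
[0.66799552 0.2447861  0.135     ]
```

View pics/w6.png

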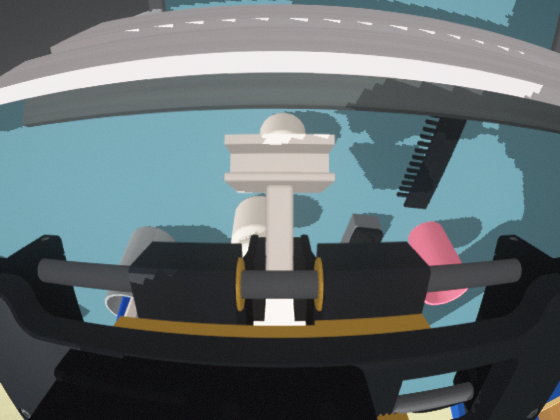

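```bash
cat >> h.py <<'E'
def inhand(o):
    T=R.from_quat(o['tool_rot']); Rb=T*TB.inv(); org=np.array(o['position'])-Rb.apply(G-3*TB.apply([0,0,1]))/1e3; return org,Rb
E
python3 - <<'E'
from h import *
o=robot.get_obs(); c=robot.camera('wrist'); org,Rb=inhand(o)
for n,p in dict(lipA=(12.5,22,67),lipB=(12.5,-22,67),lipA2=(8.5,22,67),lip_in=(8.5,22,50),pl=(-4,25,50),pr=(-4,-25,50),pl0=(-4,25,0),web=(-20,6.5,40)).items():
    w=org+Rb.apply(np.array(p)/1e3); print(n,np.round(w,4),np.round(fproj(c,w)[0],1))
for y in(40,140): print('slat top front',np.round(fproj(c,rw(0,y,187))[0],1))
cv2.imwrite('pics/w6c.png',cv2.resize(cv2.cvtColor(c['img'],cv2.COLOR_RGB2BGR)[40:210,190:370],None,fx=4,fy=3.5,interpolation=cv2.INTER_CUBIC))
E
```

```text
lipA [0.6275 0.2576 0.1456] [220.  129.4]
lipB [0.6376 0.2147 0.1455] [330.2 129.3]
lipA2 [0.6247 0.2569 0.1484] [219.6 138.9]
lip_in [0.613  0.2542 0.1364] [226.3 148.9]
pl [0.6037 0.255  0.1452] [218.9 176.4]
pr [0.6152 0.2064 0.1451] [331.9 176.5]
pl0 [0.5693 0.247  0.1099] [234.2 189.3]
web [0.5901 0.2328 0.1494] [261.5 213.6]
slat top front [464.9  87.9]
slat top front [82.1 89. ]
```

View pics/w6c.png

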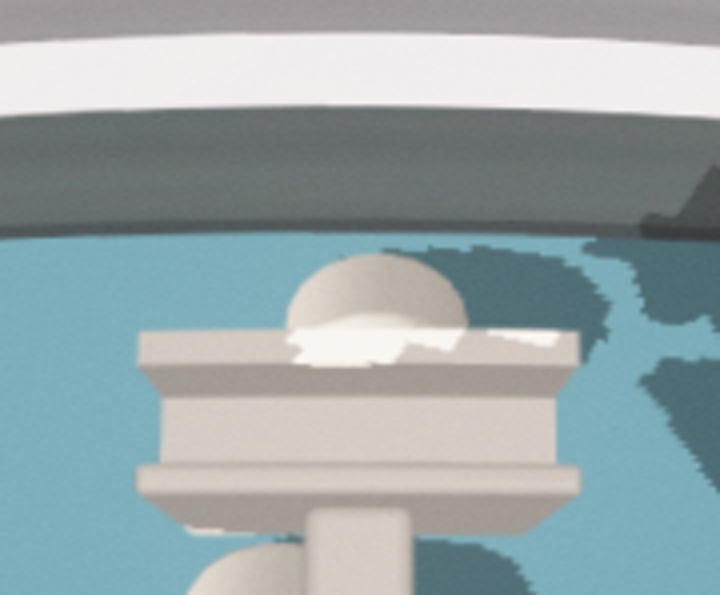

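Run:
```python
from h import *
c=robot.camera('wrist')
for y in(80,85,90,95): print(np.round(fproj(c,rw(0,y,187))[0],1),np.round(fproj(c,rw(5,y,187))[0],1))
W=c['world_to_cam']
for p in (rw(0,90,187),[.6275,.25,.1456],[.61,.25,.145]): print(np.round(W[:3,:3]@np.array(p)+W[:3,3],4))
j=np.array([fproj(c,rw(0+d,90,187+e))[0] for d,e in((0,0),(1,0),(0,1))]); print(j[1]-j[0],j[2]-j[0])
p=np.array([.6325,.236,.1456]); j=np.array([fproj(c,p+rw(d,0,e)-rw(0,0,0))[0] for d,e in((0,0),(1,0),(0,1))]); print(j[1]-j[0],j[2]-j[0])
```

```text
[314.9  74.8] [315.9  54.5]
[293.4  74.3] [293.8  53.9]
[271.8  74.2] [271.6  53.8]
[250.2  74.5] [249.5  54.2]
[-0.0017 -0.0297  0.0713]
[-0.016  -0.0279  0.1276]
[-0.0201 -0.0154  0.1392]
[-0.03496138 -4.01737551] [-0.09602175  1.32968987]
[-0.00951905 -2.2232019 ] [-0.02644329  1.178484  ]
```

```bash
sed -i 's/^RK=.*/RK=np.array([.6897,.1574,13.3])/' h.py
cat > ins.py <<'E'
import sys
from h import *
y=float(sys.argv[1]); dx=float(sys.argv[2]); dz=float(sys.argv[3])
S=lambda cx,cz,th: seat(cx+dx,cz+dz,y,th)
st()
plan([[S(-30,3,45),S(-24,3,45),S(-17,4.5,45),S(-17,4.5,45)],
 [S(-13,8.5,45),S(-9,12.,45),S(-4,11.5,45),S(0,8,45),S(0,8,45)],
 [S(0,7.5,40),S(0,6.5,34),S(0,5,28),S(0,4,22),S(0,3,16),S(0,3,16)],[S(0,2.,10),S(0,1,4),S(0,0.5,0),S(0.5,0,-1),S(.5,0,-1)]])
E
python3 ins.py 90 1.5 0
```

```text
t 13.52 p [0.5683 0.2212 0.1647] q [ 0.9697  0.1133 -0.2149  0.0242] j [ 0.195  0.781  1.229 -0.014  1.567  1.536] F [ 0.4 -0.  -0. ] w 0.0127 gf 40.0
30.3 0.0 -13.4 -0.1 -0.0 0.0; 35.8 0.0 -15.9 -0.1 -0.0 0.0; 41.5 0.0 -20.2 -0.1 -0.0 0.0; 41.5 0.0 -20.2 -0.1 -0.0 0.0    n= 1.1
1.9 0.0 -5.3 0.0 0.0 0.0; 4.1 0.0 -10.2 0.0 0.0 0.0; 8.8 0.0 -11.8 0.0 0.0 0.0; 13.9 -0.0 -10.4 0.0 0.0 0.0; 13.9 -0.0 -10.4 0.0 0.0 0.0    n= 0.4
-0.1 -0.0 4.7 -0.0 5.0 0.0; 0.4 -0.0 10.8 0.0 11.0 -0.0; 1.7 -0.0 17.3 -0.0 17.0 0.0; 3.3 -0.0 23.2 0.0 23.0 0.0; 5.4 -0.0 29.0 -0.0 29.0 0.0; 5.4 -0.0 29.0 -0.0 29.0 0.0    n= 4.1
-0.4 -0.0 6.1 0.0 6.0 0.0; -0.3 0.0 12.3 0.0 12.0 0.0; 0.1 0.0 16.2 0.0 16.0 0.0; 0.7 0.0 17.6 0.0 17.0 0.0; 0.7 0.0 17.6 0.0 17.0 0.0    n= 2.4
```

Call:
move_arm(series="30.3 0 -13.4 0 0 0; 36 0 -16 0 0 0; 41.5 0 -20 0 0 0; 41.5 0 -20 0 0 0; 41.5 0 -20 0 0 0")

```text
time: 13.93
position: [0.6133, 0.232, 0.1645]
tool_rot: [0.97, 0.113, -0.216, 0.024]
ft_force: [0.1, -0.5, -0.5]
grip_width: 0.0129
grip_force: 40.0
```

```bash
python3 look2.py w7 bracket_a_lip
python3 - <<'E'
from h import *
c=robot.camera('wrist'); cv2.imwrite('pics/w7c.png',cv2.resize(cv2.cvtColor(c['img'],cv2.COLOR_RGB2BGR)[40:210,190:370],None,fx=4,fy=3.5,interpolation=cv2.INTER_CUBIC))
c=robot.camera('scene'); save(c,'s7')
E
```

```text
t 13.93 p [0.6133 0.232  0.1645] q [ 0.9696  0.1133 -0.2156  0.0243] j [ 0.197  0.844  1.083 -0.013  1.652  1.537] F [ 0.1 -0.5 -0.5] w 0.0129 gf 40.0
mtx [[325.2, 0.0, 279.1], [0.0, 325.2, 202.7], [0.0, 0.0, 1.0]]
cam [0.737 0.26  0.26 ] axis [-0.637 -0.15  -0.756]
bracket_a_lip []
```

View pics/w7c.png

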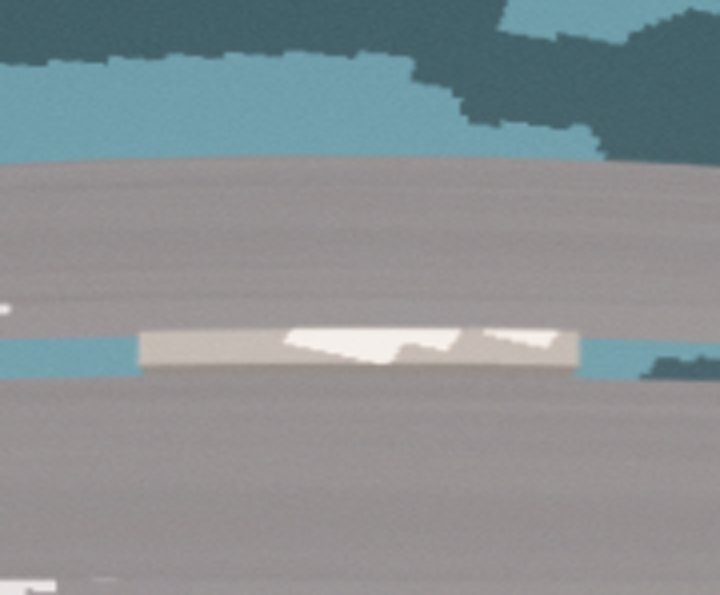

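Call:
move_arm(series="2 0 -5.3 0 0 0; 4 0 -10 0 0 0; 4 0 -10 0 0 0; 8.8 0 -11.8 0 0 0; 14 0 -10.4 0 0 0; 14 0 -10.4 0 0 0; 14 0 -10.4 0 0 0")

```text
time: 14.72
position: [0.63, 0.2357, 0.1669]
tool_rot: [0.969, 0.113, -0.216, 0.024]
ft_force: [0.8, -0.4, -0.4]
grip_width: 0.0126
grip_force: 40.0
```

```bash
python3 ins.py 90 1.5 0
python3 - <<'E'
from h import *
c=robot.camera('wrist'); cv2.imwrite('pics/w8c.png',cv2.resize(cv2.cvtColor(c['img'],cv2.COLOR_RGB2BGR)[20:210,190:370],None,fx=3,fy=3,interpolation=cv2.INTER_CUBIC))
E
```

```text
t 14.72 p [0.63   0.2357 0.1669] q [ 0.9694  0.1132 -0.2163  0.0243] j [ 0.198  0.867  1.023 -0.013  1.69   1.537] F [ 0.8 -0.4 -0.4] w 0.0126 gf 40.0
-26.2 -0.0 15.4 -0.1 0.1 0.0; -20.8 -0.0 12.9 -0.1 0.1 0.0; -15.1 -0.0 8.5 -0.1 0.1 0.0; -15.1 -0.0 8.5 -0.1 0.1 0.0    n= 0.4
1.9 0.0 -5.3 0.0 0.0 0.0; 4.1 0.0 -10.2 0.0 0.0 0.0; 8.8 0.0 -11.8 0.0 0.0 0.0; 13.9 -0.0 -10.4 0.0 0.0 0.0; 13.9 -0.0 -10.4 0.0 0.0 0.0    n= 0.4
-0.1 -0.0 4.7 -0.0 5.0 0.0; 0.4 -0.0 10.8 0.0 11.0 -0.0; 1.7 -0.0 17.3 -0.0 17.0 0.0; 3.3 -0.0 23.2 0.0 23.0 0.0; 5.4 -0.0 29.0 -0.0 29.0 0.0; 5.4 -0.0 29.0 -0.0 29.0 0.0    n= 4.1
-0.4 -0.0 6.1 0.0 6.0 0.0; -0.3 0.0 12.3 0.0 12.0 0.0; 0.1 0.0 16.2 0.0 16.0 0.0; 0.7 0.0 17.6 0.0 17.0 0.0; 0.7 0.0 17.6 0.0 17.0 0.0    n= 2.4
```

View pics/w8c.png

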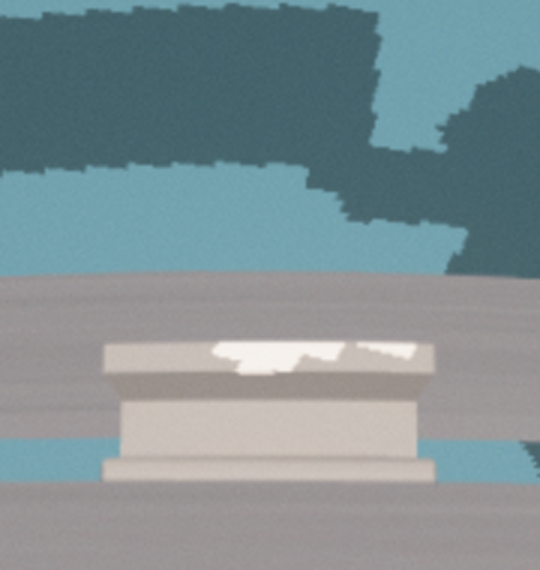

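Call:
move_arm(series="0 0 4.7 0 5 0; 0.4 0 10.8 0 11 0; 1.7 0 17.3 0 17 0; 3.3 0 23 0 23 0; 5.4 0 29 0 29 0; 5.4 0 29 0 29 0; 5.4 0 29 0 29 0")

```text
time: 15.35
position: [0.6217, 0.234, 0.1398]
tool_rot: [0.993, 0.116, 0.032, -0.005]
ft_force: [1.2, 1.2, -0.6]
grip_width: 0.013
grip_force: 40.0
```

Run:
```python
from h import *
st(); S=lambda cx,cz,th: seat(cx+1.5,cz,90,th)
plan([[S(0,3,16)]]); 
plan([[S(0,2.,10),S(0,1,4),S(0,0.5,0),S(0.5,0,-1)]])
```

```text
t 15.35 p [0.6217 0.234  0.1398] q [ 0.9927  0.1158  0.0322 -0.0047] j [0.19  0.68  1.466 0.006 0.931 1.525] F [ 1.2  1.2 -0.6] w 0.013 gf 40.0
0.9 0.2 -0.6 -0.1 0.3 -0.0    n= 0.0
0.5 0.2 5.5 -0.1 6.3 -0.0; 0.7 0.2 11.7 -0.1 12.3 -0.0; 1.1 0.2 15.6 -0.1 16.3 -0.0; 1.7 0.2 16.9 -0.1 17.3 -0.0    n= 2.4
```

Call:
move_arm(series="0 0 5.8 0 6 0; 0 0 12 0 12 0; 0.7 0 16 0 16 0; 0.7 0 16 0 16 0; 0.7 0 16 0 16 0")

```text
time: 15.77
position: [0.6233, 0.2346, 0.1226]
tool_rot: [0.979, 0.114, 0.168, -0.021]
ft_force: [-8.5, -1.9, 4.8]
grip_width: 0.013
grip_force: 40.0
```

Run:
```python
from h import *
o=st(); plan([[seat(0,0,90,0)]]); org,Rb=inhand(o); d=R.from_euler('z',-RK[2],degrees=True).apply(org-np.r_[RK[:2],0]); print('org in rack',np.round(d*1e3,1),Rb.as_euler('zyx',degrees=True))
for cn in('scene','top'):
  c=robot.camera(cn)
  for th in('bracket_a','bracket_a_lip','bracket_a_tray'):
    print(cn,th,[(np.round(R.from_euler('z',-RK[2],degrees=True).apply(np.array(x['xyz'])-np.r_[RK[:2],0])*1e3).tolist(),round(x['p'],2)) for x in robot.tip_of(c,th) if x['p']>.2])
```

```text
t 15.77 p [0.6233 0.2346 0.1226] q [ 0.9789  0.114   0.1682 -0.0209] j [0.185 0.65  1.681 0.04  0.471 1.491] F [-8.5 -1.9  4.8] w 0.013 gf 40.0
-0.7 0.4 -1.5 -0.1 0.5 -0.0    n= 0.1
org in rack [ 0.9 90.5 88.4] [13.3124368   0.49974948  0.02992491]
scene bracket_a [([-1.0, 91.0, 89.0], 0.8), ([-258.0, -418.0, 5.0], 0.69), ([-172.0, -437.0, 3.0], 0.66), ([-291.0, -535.0, -4.0], 0.66), ([-336.0, -265.0, -2.0], 0.57)]
scene bracket_a_lip [([-325.0, -260.0, 62.0], 0.88), ([-163.0, -439.0, 68.0], 0.79), ([-186.0, -584.0, -2.0], 0.55)]
scene bracket_a_tray [([-259.0, -417.0, 1.0], 0.87), ([-389.0, -338.0, 2.0], 0.56)]
top bracket_a [([-291.0, -532.0, -7.0], 0.9), ([-333.0, -267.0, -1.0], 0.78), ([2.0, 90.0, 91.0], 0.61), ([-167.0, -433.0, -4.0], 0.6), ([-89.0, 91.0, 88.0], 0.35), ([-43.0, -376.0, -0.0], 0.31)]
top bracket_a_lip [([-326.0, -260.0, 67.0], 0.74), ([-160.0, -435.0, 68.0], 0.56), ([-0.0, 2.0, -1.0], 0.37), ([-171.0, -436.0, -1.0], 0.24)]
top bracket_a_tray [([-258.0, -419.0, 2.0], 0.94), ([-387.0, -337.0, 3.0], 0.61), ([-1.0, 85.0, 92.0], 0.51)]
```

Call:
move_arm(series="0 0 0 0 0 0; 0 0 0 0 0 0; 0 0 0 0 0 0; 0 0 0 0 0 0; 0 0 -40 0 0 0; 0 0 -80 0 0 0; 0 0 -120 0 0 0; 0 0 -120 0 0 0", jaw=0.5)

```text
time: 16.83
position: [0.5874, 0.2258, 0.2437]
tool_rot: [0.977, 0.114, 0.178, -0.021]
ft_force: [1.9, 0.4, 0.4]
grip_width: 0.0428
grip_force: 0.0
```

Run:
```python
from h import *
o=st(); c=robot.camera('wrist')
for cn in('wrist','scene','top'):
  c=robot.camera(cn)
  for th in('bracket_a','bracket_a_lip','bracket_a_tray'):
    print(cn,th,[(np.round(R.from_euler('z',-RK[2],degrees=True).apply(np.array(x['xyz'])-np.r_[RK[:2],0])*1e3).tolist(),np.round(x['xyz'],3).tolist(),round(x['p'],2)) for x in robot.tip_of(c,th) if x['p']>.25])
B=[.624,-.3075,0]; t=tcpb(B,1.1,0); hi=(np.array([.50,-.08,.30]),down(5,10)); hi2=(t[0]+[-.02,0,.12],t[1])
w=[hi,hi2]; chk(np.array(o['position']),R.from_quat(o['tool_rot']),w,o['q']); plan([[a] for a in w])
```

```text
t 16.83 p [0.5874 0.2258 0.2437] q [ 0.9772  0.1141  0.178  -0.0214] j [0.181 0.426 1.69  0.031 0.666 1.498] F [1.9 0.4 0.4] w 0.0428 gf 0.0
wrist bracket_a [([1.0, 92.0, 88.0], [0.67, 0.247, 0.088], 0.92)]
wrist bracket_a_lip []
wrist bracket_a_tray []
scene bracket_a [([-294.0, -534.0, -2.0], [0.526, -0.43, -0.002], 0.85), ([-335.0, -266.0, -4.0], [0.424, -0.178, -0.004], 0.59), ([-175.0, -436.0, 1.0], [0.62, -0.307, 0.001], 0.56)]
scene bracket_a_lip [([-326.0, -256.0, 65.0], [0.431, -0.167, 0.065], 0.86), ([-159.0, -441.0, 67.0], [0.636, -0.308, 0.067], 0.81), ([-383.0, -520.0, 4.0], [0.436, -0.437, 0.004], 0.74)]
scene bracket_a_tray [([-388.0, -334.0, 1.0], [0.388, -0.257, 0.001], 0.77), ([-255.0, -97.0, -3.0], [0.464, 0.005, -0.003], 0.73), ([-255.0, -416.0, 2.0], [0.537, -0.306, 0.002], 0.6), ([-267.0, 250.0, -4.0], [0.372, 0.339, -0.004], 0.38)]
top bracket_a [([-332.0, -265.0, 3.0], [0.427, -0.177, 0.003], 0.86), ([-170.0, -432.0, -1.0], [0.624, -0.302, -0.002], 0.85), ([2.0, 86.0, 91.0], [0.672, 0.242, 0.091], 0.75), ([-289.0, -535.0, 1.0], [0.532, -0.429, 0.001], 0.62), ([-88.0, 92.0, 86.0], [0.583, 0.226, 0.086], 0.32)]
top bracket_a_lip [([-330.0, -258.0, 66.0], [0.428, -0.17, 0.066], 0.91), ([-164.0, -438.0, 65.0], [0.63, -0.307, 0.065], 0.71)]
top bracket_a_tray [([-260.0, -417.0, 1.0], [0.533, -0.308, 0.001], 0.74), ([-388.0, -336.0, 6.0], [0.389, -0.259, 0.006], 0.69), ([-257.0, 0.0, 1.0], [0.44, 0.099, 0.001], 0.38)]
-> [-0.43  0.23  1.77  0.1   0.99  1.  ]
-> [-0.8   0.58  1.71  0.42  0.65  0.44]
max step 0.064 min q5 0.649 err mm 0.0
-121.5 277.1 -113.1 -2.2 -9.9 8.0    n= 7.7
9.9 232.4 150.2 -1.0 10.0 3.8    n= 6.6
```

Call:
move_arm(series="-121 277 -113 -2 -10 8; -121 277 -113 -2 -10 8; -121 277 -113 -2 -10 8; -121 277 -113 -2 -10 8; -121 277 -113 -2 -10 8; -121 277 -113 -2 -10 8; -121 277 -113 -2 -10 8; -121 277 -113 -2 -10 8")

```text
time: 18.15
position: [0.4997, -0.0824, 0.3013]
tool_rot: [0.995, 0.043, 0.087, -0.005]
ft_force: [-0.3, -0.4, -0.1]
grip_width: 0.0438
grip_force: 0.0
```

Call:
move_arm(series="10 232 150 -1 10 4; 10 232 150 -1 10 4; 10 232 150 -1 10 4; 10 232 150 -1 10 4; 10 232 150 -1 10 4; 10 232 150 -1 10 4; 10 232 150 -1 10 4; 10 232 150 -1 10 4")

```text
time: 18.82
position: [0.5567, -0.3124, 0.1504]
tool_rot: [0.985, 0.005, 0.172, -0.003]
ft_force: [-0.8, -0.1, 0.7]
grip_width: 0.0437
grip_force: 0.0
```

Run:
```python
from h import *
o=st()
for cn in('wrist','scene','top'):
  c=robot.camera(cn); print(cn,[(np.round(x['xyz'],3).tolist(),round(x['p'],2)) for x in robot.tip_of(c,'bracket_a') if x['p']>.25])
t=tcpb([.624,-.3075,0],1.1,0); plan([[(t[0]+[0,0,.05],t[1])],[t]])
```

```text
t 18.82 p [ 0.5567 -0.3124  0.1504] q [ 0.985   0.0054  0.1722 -0.003 ] j [-0.8    0.593  1.701  0.423  0.65   0.447] F [-0.8 -0.1  0.7] w 0.0437 gf 0.0
wrist [([0.621, -0.306, -0.002], 0.92)]
scene [([0.625, -0.31, 0.003], 0.96), ([0.429, -0.179, -0.001], 0.78), ([0.67, 0.245, 0.089], 0.77), ([0.527, -0.433, -0.003], 0.59)]
top [([0.67, 0.245, 0.093], 0.87), ([0.425, -0.175, -0.0], 0.6), ([0.624, -0.305, -0.005], 0.54), ([0.73, -0.215, 0.001], 0.42)]
-5.6 3.4 73.1 -0.2 0.1 -0.2    n= 1.8
-17.1 -0.0 47.0 0.0 0.0 0.0    n= 1.2
```

Call:
move_arm(series="-5.6 3.4 38 0 0 0; -5.6 3.4 73 0 0 0; -5.6 3.4 73 0 0 0; -5.6 3.4 73 0 0 0")

```text
time: 19.45
position: [0.5753, -0.3077, 0.0816]
tool_rot: [0.985, 0.008, 0.171, -0.006]
ft_force: [-0.2, -0.0, 0.3]
grip_width: 0.0434
grip_force: 0.0
```

Call:
move_arm(series="-9 0 24 0 0 0; -17 0 47 0 0 0; -17 0 47 0 0 0; -17 0 47 0 0 0; -17 0 47 0 0 0")

```text
time: 19.87
position: [0.5769, -0.3103, 0.0358]
tool_rot: [0.985, 0.008, 0.174, -0.003]
ft_force: [0.1, -0.2, 0.5]
grip_width: 0.0433
grip_force: 0.0
```

Call:
move_arm(series="0 0 0 0 0 0; 0 0 0 0 0 0; 0 0 0 0 0 0; 0 0 0 0 0 0; 0 0 0 0 0 0; 0 0 0 0 0 0", jaw=0, newtons=40)

```text
time: 20.37
position: [0.576, -0.3094, 0.0333]
tool_rot: [0.985, 0.008, 0.173, -0.004]
ft_force: [-0.2, 1.2, 1.7]
grip_width: 0.0124
grip_force: 39.9
```

```bash
python3 carry.py 0
```

```text
t 20.37 p [ 0.576  -0.3094  0.0333] q [ 0.9849  0.0077  0.1727 -0.004 ] j [-0.773  0.801  1.709  0.592  0.455  0.27 ] F [-0.2  1.2  1.7] w 0.0124 gf 39.9
-> [-0.85  0.49  1.75  0.41  0.72  0.41]
-> [-0.42  0.44  1.81  0.08  0.78  0.97]
-> [ 0.03  0.54  1.62 -0.02  1.07  1.38]
-> [ 0.07  0.78  1.24 -0.07  1.56  1.43]
max step 0.058 min q5 0.475 err mm 0.0
-2.0 -1.8 -170.9 0.0 0.0 0.0    n= 4.1
10.9 -215.0 9.4 0.7 -12.4 -6.2    n= 5.2
35.8 -212.4 6.8 0.7 -12.4 -6.2    n= 5.2
58.0 0.0 16.1 -0.0 -20.0 0.0    n= 2.8
```

Call:
move_arm(series="-2 -2 -171 0 0 0; -2 -2 -171 0 0 0; -2 -2 -171 0 0 0; -2 -2 -171 0 0 0; -2 -2 -171 0 0 0; -2 -2 -171 0 0 0")

```text
time: 20.87
position: [0.5162, -0.3106, 0.196]
tool_rot: [0.985, 0.008, 0.174, -0.002]
ft_force: [1.0, 0.7, -1.0]
grip_width: 0.0127
grip_force: 39.9
```

Call:
move_arm(series="11 -215 9.5 0.7 -12.4 -6.2; 11 -215 9.5 0.7 -12.4 -6.2; 11 -215 9.5 0.7 -12.4 -6.2; 11 -215 9.5 0.7 -12.4 -6.2; 11 -215 9.5 0.7 -12.4 -6.2; 11 -215 9.5 0.7 -12.4 -6.2; 11 -215 9.5 0.7 -12.4 -6.2")

```text
time: 21.45
position: [0.5245, -0.0902, 0.1868]
tool_rot: [0.996, 0.065, 0.063, -0.001]
ft_force: [0.6, -0.6, -0.7]
grip_width: 0.0126
grip_force: 39.9
```

Call:
move_arm(series="36 -212 7 0.7 -12.4 -6.2; 36 -212 7 0.7 -12.4 -6.2; 36 -212 7 0.7 -12.4 -6.2; 36 -212 7 0.7 -12.4 -6.2; 36 -212 7 0.7 -12.4 -6.2; 36 -212 7 0.7 -12.4 -6.2; 36 -212 7 0.7 -12.4 -6.2")

```text
time: 22.03
position: [0.5363, 0.1222, 0.1835]
tool_rot: [0.992, 0.118, -0.044, 0.004]
ft_force: [0.4, -1.2, -0.9]
grip_width: 0.0126
grip_force: 39.9
```

Call:
move_arm(series="58 0 16 0 -20 0; 58 0 16 0 -20 0; 58 0 16 0 -20 0; 58 0 16 0 -20 0; 58 0 16 0 -20 0; 58 0 16 0 -20 0; 58 0 16 0 -20 0")

```text
time: 22.62
position: [0.59, 0.1325, 0.1645]
tool_rot: [0.97, 0.113, -0.215, 0.024]
ft_force: [-0.4, -0.2, -0.8]
grip_width: 0.0127
grip_force: 39.9
```

```bash
python3 ins.py 0 1.5 0
python3 - <<'E'
from h import *
o=robot.get_obs(); c=robot.camera('wrist'); save(c,'w9'); org,Rb=inhand(o)
for n,p in dict(lipA=(12.5,22,67),lipB=(12.5,-22,67),pl=(-4,25,50)).items():
    print(n,np.round(fproj(c,org+Rb.apply(np.array(p)/1e3))[0],1))
# column profile in image at center of lip
u=int(fproj(c,org+Rb.apply(np.array([12.5,14,67])/1e3))[0][0])
print(u,[int(v) for v in c['img'][90:200,u,0]])
E
```

```text
t 22.62 p [0.59   0.1325 0.1645] q [ 0.9699  0.1127 -0.2147  0.0243] j [ 0.068  0.776  1.242 -0.067  1.554  1.423] F [-0.4 -0.2 -0.8] w 0.0127 gf 39.9
29.5 -1.4 -13.3 -0.1 -0.0 -0.0; 35.0 -1.4 -15.8 -0.1 -0.0 -0.0; 40.7 -1.4 -20.1 -0.1 -0.0 -0.0; 40.7 -1.4 -20.1 -0.1 -0.0 -0.0    n= 1.1
1.9 0.0 -5.3 0.0 0.0 0.0; 4.1 0.0 -10.2 0.0 0.0 0.0; 8.8 0.0 -11.8 0.0 0.0 0.0; 13.9 0.0 -10.4 0.0 0.0 0.0; 13.9 0.0 -10.4 0.0 0.0 0.0    n= 0.4
-0.1 -0.0 4.7 -0.0 5.0 0.0; 0.4 -0.0 10.8 0.0 11.0 -0.0; 1.7 -0.0 17.3 -0.0 17.0 0.0; 3.3 0.0 23.2 0.0 23.0 0.0; 5.4 -0.0 29.0 -0.0 29.0 0.0; 5.4 -0.0 29.0 -0.0 29.0 0.0    n= 4.1
-0.4 0.0 6.1 0.0 6.0 0.0; -0.3 -0.0 12.3 0.0 12.0 0.0; 0.1 0.0 16.2 0.0 16.0 0.0; 0.7 -0.0 17.6 0.0 17.0 0.0; 0.7 -0.0 17.6 0.0 17.0 0.0    n= 2.4
lipA [220.  129.4]
lipB [330.2 129.4]
pl [218.9 176.5]
239 [101, 100, 98, 98, 102, 96, 99, 98, 96, 102, 102, 101, 103, 102, 102, 98, 97, 92, 79, 78, 81, 79, 78, 77, 79, 81, 78, 80, 79, 78, 77, 79, 77, 80, 77, 78, 78, 77, 81, 87, 135, 196, 205, 201, 201, 203, 204, 202, 202, 194, 172, 155, 154, 156, 153, 154, 157, 156, 155, 158, 191, 203, 205, 206, 204, 203, 203, 204, 203, 205, 203, 205, 205, 205, 204, 205, 203, 204, 191, 186, 193, 201, 203, 204, 203, 204, 196, 177, 159, 157, 153, 154, 156, 156, 154, 155, 155, 163, 208, 220, 170, 127, 124, 122, 122, 126, 125, 122, 120, 120]
```

Call:
move_arm(series="28 -1.4 -12.7 0 0 0; 33.6 -1.4 -15.2 0 0 0; 39.3 -1.4 -19.5 0 0 0; 39.3 -1.4 -19.5 0 0 0; 39.3 -1.4 -19.5 0 0 0; 39.3 -1.4 -19.5 0 0 0")

```text
time: 23.17
position: [0.6324, 0.1451, 0.1654]
tool_rot: [0.97, 0.113, -0.215, 0.025]
ft_force: [-1.1, -0.5, -0.8]
grip_width: 0.0128
grip_force: 39.9
```

Call:
move_arm(series="2 0 -5.3 0 0 0; 4 0 -10 0 0 0; 4 0 -10 0 0 0; 8.8 0 -11.8 0 0 0; 14 0 -10.4 0 0 0; 14 0 -10.4 0 0 0; 14 0 -10.4 0 0 0")

```text
time: 23.75
position: [0.6497, 0.1492, 0.1677]
tool_rot: [0.97, 0.113, -0.216, 0.025]
ft_force: [-0.5, 0.1, -0.8]
grip_width: 0.0128
grip_force: 39.9
```

Run:
```python
from h import *
st(); S=lambda cx,cz,th: seat(cx,cz,0,th)
plan([[S(0,8,45)],[S(0,7.5,40)]]); c=robot.camera('wrist')
u=239;print([int(v) for v in c['img'][90:190:2,u,0]])
print([int(v) for v in c['img'][90:190:2,200,0]])
```

```text
t 23.75 p [0.6497 0.1492 0.1677] q [ 0.9696  0.1134 -0.2155  0.0245] j [ 0.085  0.858  1.041 -0.062  1.675  1.43 ] F [-0.5  0.1 -0.8] w 0.0128 gf 39.9
-1.5 1.2 -0.8 -0.1 0.1 0.1    n= 0.0
-0.1 -0.0 4.7 -0.0 5.0 0.0    n= 0.7
[71, 72, 107, 111, 103, 86, 83, 87, 116, 121, 154, 149, 151, 150, 151, 156, 151, 156, 151, 155, 182, 195, 198, 197, 198, 167, 153, 152, 152, 151, 187, 199, 200, 200, 199, 200, 200, 201, 202, 185, 191, 198, 200, 193, 158, 155, 154, 156, 158, 155]
[100, 112, 114, 114, 115, 115, 115, 114, 113, 116, 127, 150, 150, 150, 150, 151, 151, 152, 152, 151, 153, 154, 153, 151, 152, 152, 154, 154, 154, 155, 156, 155, 154, 158, 159, 159, 158, 139, 119, 116, 100, 170, 173, 172, 160, 152, 154, 154, 158, 156]
```

Call:
move_arm(series="-1 1 4.5 0 5 0; -0.6 1 10.5 0 11 0; 0.7 1 17 0 17 0; 2.3 1 22.7 0 23 0; 4.4 1 28.5 0 29 0; 4.4 1 28.5 0 29 0; 4.4 1 28.5 0 29 0")

```text
time: 24.38
position: [0.6408, 0.1462, 0.1412]
tool_rot: [0.993, 0.116, 0.033, -0.005]
ft_force: [0.4, -0.9, -0.7]
grip_width: 0.0127
grip_force: 40.0
```

Call:
move_arm(series="0 0 5.8 0 6 0; 0 0 12 0 12 0; 0.7 0 16 0 16 0; 0.7 0 16 0 16 0; 0.7 0 16 0 16 0; 0.7 0 16 0 16 0")

```text
time: 24.88
position: [0.6433, 0.147, 0.124]
tool_rot: [0.979, 0.115, 0.169, -0.021]
ft_force: [-6.8, -1.4, -0.6]
grip_width: 0.0128
grip_force: 40.0
```

```bash
cat > seatchk.py <<'E'
from h import *
o=st(); org,Rb=inhand(o); ri=R.from_euler('z',-RK[2],degrees=True); d=ri.apply(org-np.r_[RK[:2],0]); print('org in rack',np.round(d*1e3,1),Rb.as_euler('zyx',degrees=True).round(2))
for cn in('wrist','scene','top'):
  c=robot.camera(cn)
  print(cn,[(np.round(ri.apply(np.array(x['xyz'])-np.r_[RK[:2],0])*1e3).tolist(),np.round(x['xyz'],3).tolist(),round(x['p'],2)) for x in robot.tip_of(c,'bracket_a') if x['p']>.25])
E
python3 seatchk.py
```

```text
t 24.88 p [0.6433 0.147  0.124 ] q [ 0.9787  0.1147  0.169  -0.0212] j [0.024 0.641 1.699 0.16  0.472 1.231] F [-6.8 -1.4 -0.6] w 0.0128 gf 40.0
org in rack [ 0.2  0.8 89.9] [13.39  0.41  0.06]
wrist []
scene [([0.0, 90.0, 89.0], [0.669, 0.245, 0.089], 0.82), ([-1.0, 3.0, 93.0], [0.688, 0.16, 0.093], 0.78), ([-290.0, -536.0, -3.0], [0.53, -0.431, -0.003], 0.65), ([-334.0, -265.0, -2.0], [0.425, -0.178, -0.002], 0.58)]
top [([-332.0, -270.0, -2.0], [0.429, -0.182, -0.002], 0.92), ([-290.0, -529.0, -2.0], [0.529, -0.424, -0.002], 0.87), ([-281.0, -537.0, 63.0], [0.54, -0.43, 0.063], 0.6), ([-3.0, 86.0, 89.0], [0.667, 0.24, 0.089], 0.56), ([0.0, 0.0, 92.0], [0.69, 0.158, 0.092], 0.55)]
```

Call:
move_arm(series="0 0 0 0 0 0; 0 0 0 0 0 0; 0 0 0 0 0 0; 0 0 0 0 0 0; 0 0 -40 0 0 0; 0 0 -80 0 0 0; 0 0 -120 0 0 0; 0 0 -120 0 0 0", jaw=0.5)

```text
time: 25.85
position: [0.607, 0.1373, 0.2458]
tool_rot: [0.977, 0.114, 0.179, -0.02]
ft_force: [1.4, 0.5, 0.4]
grip_width: 0.0432
grip_force: 0.0
```

```bash
python3 seatchk.py
python3 - <<'E'
from h import *
o=robot.get_obs()
for cn in('scene','top'):
    c=robot.camera(cn); im=c['img'].astype(int); m=(im[:,:,0]-im[:,:,2]>70)&(im[:,:,1]-im[:,:,2]>40)&(im[:,:,0]>120)
    u=proj(c,[.397,-.55,.06]); yy,xx=np.mgrid[:420,:560]; m&=np.hypot(xx-u[0],yy-u[1])<40
    for r in np.unique(np.nonzero(m)[0]): 
        k=np.nonzero(m[r])[0]; print((int(r),int(k.min()),int(k.max())),end=' ')
    print(cn)
    W=c['world_to_cam']
    for z in (0,.05,.1,.16): print(z,np.round(proj(c,[.397,-.55,z]),1),np.round(proj(c,[.397,-.525,z]),1),np.round(proj(c,[.422,-.55,z]),1))
w=[(np.array([.50,-.10,.30]),down(5,10)),(np.array([.45,-.35,.30]),down(5.2,15))]
chk(np.array(o['position']),R.from_quat(o['tool_rot']),w,o['q']); plan([[a] for a in w])
E
```

```text
t 25.85 p [0.607  0.1373 0.2458] q [ 0.9769  0.1144  0.1794 -0.02  ] j [0.007 0.412 1.709 0.126 0.669 1.26 ] F [1.4 0.5 0.4] w 0.0432 gf 0.0
org in rack [-36.6  -0.5 212.7] [13.33 -0.8   0.08]
wrist [([-3.0, 0.0, 91.0], [0.687, 0.157, 0.091], 0.92), ([-330.0, -265.0, 0.0], [0.43, -0.176, 0.0], 0.67), ([1.0, 90.0, 90.0], [0.67, 0.246, 0.09], 0.63)]
scene [([1.0, 90.0, 89.0], [0.67, 0.245, 0.089], 0.97), ([-334.0, -267.0, -5.0], [0.426, -0.179, -0.005], 0.85), ([1.0, -0.0, 89.0], [0.69, 0.157, 0.089], 0.74), ([-293.0, -531.0, -4.0], [0.527, -0.427, -0.004], 0.58)]
top [([-290.0, -534.0, -1.0], [0.53, -0.429, -0.001], 0.92), ([-333.0, -263.0, 2.0], [0.426, -0.175, 0.002], 0.66), ([2.0, 4.0, 89.0], [0.691, 0.161, 0.089], 0.57), ([-0.0, 88.0, 91.0], [0.669, 0.243, 0.091], 0.49)]
(117, 227, 234) (118, 227, 238) (119, 227, 240) (120, 227, 240) (121, 227, 237) (122, 228, 234) (123, 228, 231) (124, 228, 228) (131, 198, 198) (132, 197, 198) (133, 196, 198) (134, 195, 197) (139, 225, 229) (140, 225, 229) (141, 225, 230) (142, 224, 230) (143, 224, 231) (144, 223, 232) (145, 223, 233) (146, 222, 
[... 608 characters left out ...]
1]
(256, 444, 446) (257, 435, 449) (258, 432, 451) (259, 431, 452) (260, 430, 451) (261, 429, 449) (262, 429, 448) (263, 429, 447) (264, 429, 447) (265, 429, 447) (266, 429, 447) (267, 429, 447) (268, 429, 447) (269, 430, 448) (270, 431, 449) (271, 432, 451) (272, 433, 452) (273, 437, 451) (274, 443, 449) top
0 [436.1 264.2] [427.9 264.3] [435.7 256.1]
0.05 [441.4 264.5] [433.  264.6] [441.  256.1]
0.1 [447.2 264.8] [438.4 264.9] [446.8 256. ]
0.16 [454.8 265.2] [445.6 265.3] [454.3 256. ]
-> [-0.47  0.24  1.76  0.11  1.    0.96]
-> [-0.97  0.33  1.64  0.26  1.06  0.39]
max step 0.066 min q5 0.695 err mm 0.0
-124.4 206.8 -113.3 -2.2 -9.8 8.0    n= 6.4
-70.5 244.7 -12.4 0.0 5.0 -0.2    n= 6.1
```

Call:
move_arm(series="-124 207 -113 -2 -10 8; -124 207 -113 -2 -10 8; -124 207 -113 -2 -10 8; -124 207 -113 -2 -10 8; -124 207 -113 -2 -10 8; -124 207 -113 -2 -10 8; -124 207 -113 -2 -10 8; -124 207 -113 -2 -10 8")

```text
time: 26.92
position: [0.5004, -0.1037, 0.3015]
tool_rot: [0.995, 0.042, 0.087, -0.005]
ft_force: [-0.4, 0.7, -1.0]
grip_width: 0.0438
grip_force: 0.0
```

Call:
move_arm(series="-70 245 -12 0 5 0; -70 245 -12 0 5 0; -70 245 -12 0 5 0; -70 245 -12 0 5 0; -70 245 -12 0 5 0; -70 245 -12 0 5 0; -70 245 -12 0 5 0; -70 245 -12 0 5 0")

```text
time: 27.58
position: [0.4518, -0.3526, 0.2986]
tool_rot: [0.991, 0.042, 0.13, -0.008]
ft_force: [-0.1, -0.2, -0.5]
grip_width: 0.0434
grip_force: 0.0
```

Run:
```python
from h import *
o=st()
for cn in('wrist','scene','top'):
  c=robot.camera(cn); print(cn,[(np.round(x['xyz'],3).tolist(),round(x['p'],2)) for x in robot.tip_of(c,'bracket_a') if x['p']>.25])
  if cn=='wrist':
    for t in(135,150): print(fitb(c,.5265,-.4305,5.2,thr=t)[:2])
t=tcpb([.5265,-.4305,0],5.2,0); w=[(t[0]+[0,0,.17],t[1]),(t[0]+[0,0,.05],t[1]),t]; plan([[a] for a in w]); chk(np.array(o['position']),R.from_quat(o['tool_rot']),w,o['q'])
```

```text
t 27.58 p [ 0.4518 -0.3526  0.2986] q [ 0.9906  0.0421  0.1299 -0.0081] j [-0.974  0.336  1.632  0.263  1.063  0.396] F [-0.1 -0.2 -0.5] w 0.0434 gf 0.0
wrist [([0.427, -0.181, 0.001], 0.77), ([0.526, -0.431, 0.001], 0.56)]
(array([ 527.63497831, -430.5802991 ,    5.01974398]), np.float64(727.3999999999999))
(array([ 527.63454081, -430.56781221,    5.05695204]), np.float64(782.1529411764706))
scene [([0.687, 0.157, 0.09], 0.97), ([0.53, -0.432, -0.002], 0.87), ([0.67, 0.247, 0.088], 0.81), ([0.423, -0.178, -0.003], 0.61), ([0.68, 0.246, 0.156], 0.49)]
top [([0.422, -0.177, -0.001], 0.76), ([0.689, 0.157, 0.088], 0.73), ([0.668, 0.242, 0.09], 0.62), ([0.532, -0.428, -0.004], 0.61)]
-6.9 89.1 97.1 -0.3 5.0 -0.0    n= 3.2
-41.0 0.0 112.8 0.0 0.0 0.0    n= 2.9
-17.1 0.0 47.0 0.0 0.0 0.0    n= 1.2
-> [-1.05  0.55  1.59  0.41  0.9   0.19]
-> [-1.05  0.73  1.66  0.52  0.67  0.03]
-> [-1.05  0.81  1.67  0.59  0.59 -0.06]
max step 0.024 min q5 0.591 err mm 0.0
```

Call:
move_arm(series="-7 89 97 0 5 0; -7 89 97 0 5 0; -7 89 97 0 5 0; -7 89 97 0 5 0; -7 89 97 0 5 0; -7 89 97 0 5 0")

```text
time: 28.38
position: [0.4782, -0.4357, 0.2041]
tool_rot: [0.984, 0.044, 0.173, -0.01]
ft_force: [-0.9, 0.2, 0.4]
grip_width: 0.0435
grip_force: 0.0
```

Call:
move_arm(series="-14 0 40 0 0 0; -28 0 78 0 0 0; -41 0 113 0 0 0; -41 0 113 0 0 0; -41 0 113 0 0 0; -41 0 113 0 0 0")

```text
time: 28.88
position: [0.4792, -0.4374, 0.0873]
tool_rot: [0.984, 0.044, 0.175, -0.007]
ft_force: [0.2, -0.4, 0.7]
grip_width: 0.0437
grip_force: 0.0
```

Call:
move_arm(series="-8.5 0 24 0 0 0; -17 0 47 0 0 0; -17 0 47 0 0 0; -17 0 47 0 0 0; -17 0 47 0 0 0")

```text
time: 29.3
position: [0.4792, -0.438, 0.0373]
tool_rot: [0.984, 0.044, 0.175, -0.007]
ft_force: [-1.0, -0.2, 0.6]
grip_width: 0.0432
grip_force: 0.0
```

Call:
move_arm(series="0 0 0 0 0 0; 0 0 0 0 0 0; 0 0 0 0 0 0; 0 0 0 0 0 0; 0 0 0 0 0 0; 0 0 0 0 0 0", jaw=0, newtons=40)

```text
time: 29.8
position: [0.478, -0.4361, 0.0341]
tool_rot: [0.984, 0.043, 0.173, -0.01]
ft_force: [-1.4, 0.5, 2.6]
grip_width: 0.013
grip_force: 39.9
```

```bash
sed -i 's/a=(p+\[-.06,0,lift\],r)/a=(p+[-.0,0.0,lift+.01],r)/' carry.py; python3 carry.py -88
```

```text
t 29.8 p [ 0.478  -0.4361  0.0341] q [ 0.9839  0.0434  0.1733 -0.0099] j [-1.053  0.81   1.671  0.589  0.598 -0.052] F [-1.4  0.5  2.6] w 0.013 gf 39.9
-> [-1.05  0.55  1.59  0.41  0.9   0.19]
-> [-0.62  0.46  1.74  0.12  0.84  0.72]
-> [-0.12  0.55  1.6  -0.03  1.08  1.24]
-> [-0.05  0.79  1.22 -0.12  1.56  1.32]
max step 0.061 min q5 0.624 err mm 0.0
58.1 -0.7 -159.8 0.0 0.0 0.0    n= 4.1
52.6 -231.3 30.3 0.4 -12.5 -4.1    n= 5.7
74.4 -226.5 18.0 0.4 -12.5 -4.1    n= 5.7
58.0 0.0 16.1 -0.0 -20.0 0.0    n= 2.8
```

Call:
move_arm(series="58 -0.7 -160 0 0 0; 58 -0.7 -160 0 0 0; 58 -0.7 -160 0 0 0; 58 -0.7 -160 0 0 0; 58 -0.7 -160 0 0 0; 58 -0.7 -160 0 0 0")

```text
time: 30.3
position: [0.4787, -0.438, 0.2076]
tool_rot: [0.984, 0.044, 0.175, -0.006]
ft_force: [-0.6, 0.4, -1.5]
grip_width: 0.0126
grip_force: 39.9
```

Call:
move_arm(series="52.5 -231 30 0.4 -12.5 -4; 52.5 -231 30 0.4 -12.5 -4; 52.5 -231 30 0.4 -12.5 -4; 52.5 -231 30 0.4 -12.5 -4; 52.5 -231 30 0.4 -12.5 -4; 52.5 -231 30 0.4 -12.5 -4; 52.5 -231 30 0.4 -12.5 -4; 52.5 -231 30 0.4 -12.5 -4")

```text
time: 30.97
position: [0.5154, -0.1982, 0.1924]
tool_rot: [0.995, 0.081, 0.063, -0.004]
ft_force: [0.7, -0.2, 0.8]
grip_width: 0.0125
grip_force: 39.9
```

Call:
move_arm(series="74.5 -226.5 18 0.4 -12.5 -4; 74.5 -226.5 18 0.4 -12.5 -4; 74.5 -226.5 18 0.4 -12.5 -4; 74.5 -226.5 18 0.4 -12.5 -4; 74.5 -226.5 18 0.4 -12.5 -4; 74.5 -226.5 18 0.4 -12.5 -4; 74.5 -226.5 18 0.4 -12.5 -4; 74.5 -226.5 18 0.4 -12.5 -4")

```text
time: 31.63
position: [0.5563, 0.0348, 0.1838]
tool_rot: [0.992, 0.115, -0.045, 0.005]
ft_force: [0.0, 0.4, -1.3]
grip_width: 0.0126
grip_force: 39.9
```

Call:
move_arm(series="58 0 16 0 -20 0; 58 0 16 0 -20 0; 58 0 16 0 -20 0; 58 0 16 0 -20 0; 58 0 16 0 -20 0; 58 0 16 0 -20 0; 58 0 16 0 -20 0")

```text
time: 32.22
position: [0.6103, 0.046, 0.1647]
tool_rot: [0.97, 0.11, -0.215, 0.025]
ft_force: [-0.7, -0.1, -1.3]
grip_width: 0.0128
grip_force: 39.9
```

```bash
python3 ins.py -88 0 0
python3 - <<'E'
from h import *
o=robot.get_obs(); c=robot.camera('wrist'); save(c,'w10'); org,Rb=inhand(o)
for n,p in dict(lipA=(12.5,22,67),lipB=(12.5,-22,67),pl=(-4,25,50)).items():
    print(n,np.round(fproj(c,org+Rb.apply(np.array(p)/1e3))[0],1))
u=int(fproj(c,org+Rb.apply(np.array([12.5,14,67])/1e3))[0][0])
print(u,[int(v) for v in c['img'][110:200,u,0]])
print([int(v) for v in c['img'][135,190:360:2,0]])
E
```

```text
t 32.22 p [0.6103 0.046  0.1647] q [ 0.97    0.1101 -0.2151  0.0247] j [-0.052  0.784  1.222 -0.117  1.556  1.319] F [-0.7 -0.1 -1.3] w 0.0128 gf 39.9
28.4 -2.3 -12.5 -0.1 0.0 -0.3; 33.9 -2.4 -15.1 -0.1 0.0 -0.3; 39.6 -2.4 -19.4 -0.1 0.0 -0.3; 39.6 -2.4 -19.4 -0.1 0.0 -0.3    n= 1.1
1.9 0.0 -5.3 0.0 0.0 0.0; 4.1 0.0 -10.2 0.0 0.0 0.0; 8.8 0.0 -11.8 0.0 0.0 0.0; 13.9 0.0 -10.4 0.0 0.0 0.0; 13.9 0.0 -10.4 0.0 0.0 0.0    n= 0.4
-0.1 -0.0 4.7 -0.0 5.0 0.0; 0.4 -0.0 10.8 0.0 11.0 -0.0; 1.7 0.0 17.3 -0.0 17.0 0.0; 3.3 -0.0 23.2 0.0 23.0 0.0; 5.4 -0.0 29.0 -0.0 29.0 0.0; 5.4 -0.0 29.0 -0.0 29.0 0.0    n= 4.1
-0.4 0.0 6.1 0.0 6.0 0.0; -0.3 0.0 12.3 0.0 12.0 0.0; 0.1 0.0 16.2 0.0 16.0 0.0; 0.7 0.0 17.6 0.0 17.0 0.0; 0.7 0.0 17.6 0.0 17.0 0.0    n= 2.4
lipA [220.  129.4]
lipB [330.2 129.3]
pl [218.9 176.5]
239 [73, 76, 70, 72, 71, 53, 41, 39, 41, 43, 59, 72, 75, 55, 41, 40, 38, 61, 150, 189, 192, 193, 193, 194, 192, 193, 191, 174, 154, 148, 147, 147, 148, 147, 146, 147, 146, 153, 190, 194, 196, 195, 195, 195, 195, 195, 197, 194, 195, 194, 195, 193, 192, 196, 196, 192, 181, 173, 188, 192, 193, 194, 196, 192, 182, 162, 148, 147, 147, 148, 146, 147, 145, 146, 147, 151, 186, 203, 136, 58, 49, 85, 88, 57, 43, 42, 49, 82, 107, 111]
[121, 119, 120, 121, 119, 120, 116, 118, 111, 76, 78, 77, 77, 76, 78, 77, 76, 120, 194, 192, 194, 193, 192, 195, 192, 194, 192, 194, 192, 195, 192, 193, 192, 202, 241, 242, 242, 242, 242, 242, 242, 242, 243, 242, 242, 242, 242, 242, 242, 243, 243, 242, 242, 242, 241, 205, 195, 197, 196, 222, 225, 228, 241, 241, 242, 242, 242, 242, 242, 241, 220, 191, 177, 115, 113, 111, 113, 114, 112, 114, 114, 112, 114, 112, 112]
```

Call:
move_arm(series="28 -2.3 -12.5 0 0 0; 33.4 -2.3 -15 0 0 0; 39 -2.3 -19 0 0 0; 39 -2.3 -19 0 0 0; 39 -2.3 -19 0 0 0; 39 -2.3 -19 0 0 0")

```text
time: 32.77
position: [0.6521, 0.0592, 0.1652]
tool_rot: [0.97, 0.111, -0.216, 0.025]
ft_force: [0.2, 0.5, -0.9]
grip_width: 0.0127
grip_force: 39.9
```

Call:
move_arm(series="2 0 -5.3 0 0 0; 4 0 -10 0 0 0; 4 0 -10 0 0 0; 8.8 0 -11.8 0 0 0; 14 0 -10.4 0 0 0; 14 0 -10.4 0 0 0; 14 0 -10.4 0 0 0")

```text
time: 33.35
position: [0.6694, 0.0634, 0.1675]
tool_rot: [0.97, 0.111, -0.216, 0.025]
ft_force: [0.3, -0.6, -1.2]
grip_width: 0.0131
grip_force: 39.9
```

Run:
```python
from h import *
st(); S=lambda cx,cz,th: seat(cx,cz,-88,th)
plan([[S(0,8,45)],[S(0,7.5,40)]]); c=robot.camera('wrist')
u=239;print([int(v) for v in c['img'][90:190:2,u,0]])
print([int(v) for v in c['img'][90:190:2,200,0]])
```

```text
t 33.35 p [0.6694 0.0634 0.1675] q [ 0.9697  0.1111 -0.216   0.0249] j [-0.026  0.866  1.024 -0.108  1.677  1.329] F [ 0.3 -0.6 -1.2] w 0.0131 gf 39.9
-1.1 1.1 -1.2 -0.1 0.1 -0.2    n= 0.0
-0.1 -0.0 4.7 -0.0 5.0 0.0    n= 0.7
[71, 71, 107, 112, 113, 115, 118, 118, 119, 119, 154, 152, 155, 157, 156, 159, 154, 157, 158, 196, 199, 201, 199, 197, 159, 154, 152, 153, 154, 195, 201, 200, 202, 199, 201, 202, 202, 201, 186, 194, 200, 202, 184, 153, 155, 155, 158, 158, 158, 157]
[69, 71, 108, 113, 116, 114, 116, 117, 117, 117, 126, 154, 153, 153, 152, 155, 153, 156, 154, 153, 156, 160, 157, 155, 156, 158, 156, 158, 157, 159, 161, 155, 159, 162, 162, 163, 163, 149, 119, 119, 114, 116, 109, 82, 107, 157, 158, 156, 160, 158]
```

Call:
move_arm(series="-1 1 4.5 0 5 -0.2; -0.6 1 10.5 0 11 -0.2; 0.7 1 17 0 17 -0.2; 2.3 1 22.7 0 23 -0.2; 4.4 1 28.5 0 29 -0.2; 4.4 1 28.5 0 29 -0.2; 4.4 1 28.5 0 29 -0.2")

```text
time: 33.98
position: [0.6606, 0.0602, 0.1411]
tool_rot: [0.993, 0.115, 0.032, -0.004]
ft_force: [0.4, 0.5, -0.6]
grip_width: 0.0125
grip_force: 40.0
```

Call:
move_arm(series="0 0 5.8 0 6 0; 0 0 12 0 12 0; 0.7 0 16 0 16 0; 0.7 0 16 0 16 0; 0.7 0 16 0 16 0; 0.7 0 16 0 16 0")

```text
time: 34.48
position: [0.6616, 0.0613, 0.1234]
tool_rot: [0.979, 0.115, 0.167, -0.021]
ft_force: [-8.0, -3.3, 3.5]
grip_width: 0.0126
grip_force: 40.0
```

```bash
python3 seatchk.py
```

```text
t 34.48 p [0.6616 0.0613 0.1234] q [ 0.979   0.1148  0.1673 -0.0212] j [-0.128  0.648  1.682  0.25   0.508  1.009] F [-8.  -3.3  3.5] w 0.0126 gf 40.0
org in rack [ -1.7 -86.9  89.1] [13.41  0.61  0.04]
wrist []
scene [([1.0, -89.0, 90.0], [0.711, 0.071, 0.09], 0.85), ([-1.0, -0.0, 93.0], [0.689, 0.157, 0.094], 0.76), ([1.0, 90.0, 88.0], [0.67, 0.245, 0.088], 0.7), ([31.0, -208.0, 209.0], [0.768, -0.038, 0.209], 0.44)]
top [([3.0, 89.0, 90.0], [0.672, 0.245, 0.09], 0.84), ([-89.0, 94.0, 88.0], [0.581, 0.228, 0.088], 0.72), ([-331.0, -266.0, -2.0], [0.429, -0.177, -0.002], 0.67), ([1.0, 3.0, 87.0], [0.69, 0.161, 0.087], 0.64), ([3.0, -89.0, 90.0], [0.713, 0.072, 0.09], 0.46)]
```

Call:
move_arm(series="0 0 0 0 0 0; 0 0 0 0 0 0; 0 0 0 0 0 0; 0 0 0 0 0 0; 0 0 -40 0 0 0; 0 0 -80 0 0 0; 0 0 -120 0 0 0; 0 0 -120 0 0 0", jaw=0.5)

```text
time: 35.45
position: [0.6268, 0.051, 0.2455]
tool_rot: [0.977, 0.114, 0.178, -0.018]
ft_force: [-0.4, -0.0, 1.2]
grip_width: 0.0427
grip_force: 0.0
```

```bash
python3 seatchk.py
python3 - <<'E'
from h import *
o=robot.get_obs(); r=down(13.3)
a=2.3; K=lambda a,dz=5:(rw(-4-64*np.cos(a),-212,160+64*np.sin(a)+dz),r)
w=[(rw(-60,-150,330),down(13.3)),K(2.28,110)]; chk(np.array(o['position']),R.from_quat(o['tool_rot']),w,o['q']); plan([[x] for x in w])
c=robot.camera('wrist'); save(c,'w11'); print([(np.round(x['xyz'],4).tolist(),round(x['p'],2)) for x in robot.tip_of(c,'keeper_knob')],K(2.28)[0])
E
```

```text
t 35.45 p [0.6268 0.051  0.2455] q [ 0.9771  0.1141  0.1785 -0.0182] j [-0.156  0.423  1.689  0.201  0.702  1.051] F [-0.4 -0.   1.2] w 0.0427 gf 0.0
org in rack [-37.2 -89.2 212.3] [13.26 -0.72 -0.13]
wrist [([-0.0, 94.0, 90.0], [0.668, 0.248, 0.09], 0.82), ([-2.0, -2.0, 88.0], [0.688, 0.155, 0.088], 0.71), ([-2.0, -89.0, 90.0], [0.708, 0.07, 0.09], 0.59)]
scene [([2.0, 90.0, 92.0], [0.67, 0.246, 0.092], 0.88), ([-334.0, -265.0, -4.0], [0.426, -0.177, -0.004], 0.69), ([-0.0, -83.0, 88.0], [0.709, 0.077, 0.088], 0.64), ([1.0, -2.0, 91.0], [0.691, 0.156, 0.091], 0.6)]
top [([-2.0, 88.0, 89.0], [0.668, 0.242, 0.089], 0.88), ([-332.0, -265.0, 0.0], [0.428, -0.177, 0.0], 0.77), ([-2.0, 2.0, 133.0], [0.688, 0.159, 0.133], 0.66), ([2.0, -86.0, 88.0], [0.711, 0.074, 0.088], 0.65)]
-> [-0.17  0.51  1.22  0.    1.41  1.17]
-> [-0.2   0.7   0.89  0.    1.55  1.14]
max step 0.075 min q5 0.774 err mm 0.0
59.2 62.3 -78.8 -0.1 -19.8 -0.0    n= 2.8
97.7 62.0 11.4 0.0 0.0 0.0    n= 2.8
[([0.7713, -0.0349, 0.2082], 0.6)] [ 0.77513866 -0.04024595  0.21356837]
```

View pics/w11.png

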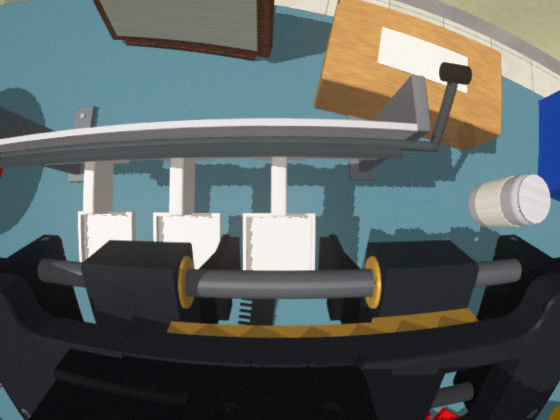

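Call:
move_arm(series="59 62 -79 0 -20 0; 59 62 -79 0 -20 0; 59 62 -79 0 -20 0; 59 62 -79 0 -20 0; 59 62 -79 0 -20 0", jaw=0.4)

```text
time: 36.27
position: [0.6726, -0.0052, 0.3369]
tool_rot: [0.993, 0.115, 0.005, 0.003]
ft_force: [1.5, 0.2, 1.1]
grip_width: 0.0348
grip_force: 0.0
```

Call:
move_arm(series="98 62 11 0 0 0; 98 62 11 0 0 0; 98 62 11 0 0 0; 98 62 11 0 0 0; 98 62 11 0 0 0; 98 62 11 0 0 0")

```text
time: 36.77
position: [0.7743, -0.0396, 0.3187]
tool_rot: [0.993, 0.116, -0.002, -0.001]
ft_force: [0.0, 1.0, -0.4]
grip_width: 0.0347
grip_force: 0.0
```

Run:
```python
from h import *
o=st(); r=down(13.3)
K=lambda a,dz=5:(rw(-4-64*np.cos(a),-212,160+64*np.sin(a)+dz),r)
plan([[K(2.27)]]); c=robot.camera('wrist'); print([(np.round(x['xyz'],4).tolist(),round(x['p'],2)) for x in robot.tip_of(c,'keeper_knob')],K(2.27,0)[0])
plan([[K(a) for a in (2.1,1.95,1.8,1.65,1.5,1.4,1.3,1.3)],[K(a) for a in (1.15,1.0,.85,.7,.6,.5,.5)],[K(a) for a in (.35,.2,.1,0,-.04,-.04)]],p0=K(2.27)[0],R0=r)
```

```text
t 36.77 p [ 0.7743 -0.0396  0.3187] q [ 9.933e-01  1.156e-01 -2.200e-03 -8.000e-04] j [-0.195  0.701  0.889  0.     1.557  1.144] F [ 0.   1.  -0.4] w 0.0347 gf 0.0
0.6 1.0 104.7 -0.1 0.2 -0.0    n= 2.5
[([0.7741, -0.0362, 0.2088], 0.86)] [ 0.77466398 -0.04035816  0.20898272]
-8.9 0.0 -6.3 0.0 0.0 0.0; -17.5 0.0 -10.5 0.0 0.0 0.0; -26.7 0.0 -13.3 0.0 0.0 0.0; -36.1 -0.0 -14.8 0.0 0.0 0.0; -45.7 -0.0 -14.9 0.0 0.0 0.0; -52.1 0.0 -14.1 0.0 0.0 0.0; -58.3 0.0 -12.7 0.0 0.0 0.0; -58.3 0.0 -12.7 0.0 0.0 0.0    n= 1.4
-9.0 -0.0 3.3 0.0 0.0 0.0; -17.5 0.0 7.8 0.0 0.0 0.0; -25.1 -0.0 13.6 0.0 0.0 0.0; -31.8 0.0 20.4 0.0 0.0 0.0; -35.7 0.0 25.5 0.0 0.0 0.0; -39.0 0.0 31.0 0.0 0.0 0.0; -39.0 0.0 31.0 0.0 0.0 0.0    n= 1.2
-4.0 -0.0 8.7 0.0 0.0 0.0; -6.6 -0.0 18.0 0.0 0.0 0.0; -7.5 -0.0 24.3 0.0 0.0 0.0; -7.8 -0.0 30.7 0.0 0.0 0.0; -7.8 -0.0 33.2 0.0 0.0 0.0; -7.8 -0.0 33.2 0.0 0.0 0.0    n= 0.8
```

Call:
move_arm(series="0.6 0 40 0 0 0; 0.6 0 80 0 0 0; 0.6 0 104 0 0 0; 0.6 0 104 0 0 0; 0.6 0 104 0 0 0")

```text
time: 37.28
position: [0.7749, -0.0394, 0.2171]
tool_rot: [0.993, 0.116, -0.001, -0.0]
ft_force: [-0.1, -0.6, -0.2]
grip_width: 0.0348
grip_force: 0.0
```

Call:
move_arm(series="0 0 0 0 0 0; 0 0 0 0 0 0; 0 0 0 0 0 0; 0 0 0 0 0 0; 0 0 0 0 0 0; 0 0 0 0 0 0", jaw=0, newtons=15)

```text
time: 37.78
position: [0.7765, -0.0385, 0.2197]
tool_rot: [0.993, 0.116, 0.001, -0.001]
ft_force: [-0.4, 4.3, 6.4]
grip_width: 0.0198
grip_force: 15.0
```

```bash
python3 -c "
from h import *
st()"
```

```text
t 37.78 p [ 0.7765 -0.0385  0.2197] q [ 9.933e-01  1.158e-01  1.400e-03 -7.000e-04] j [-0.194  0.77   1.01   0.002  1.359  1.145] F [-0.4  4.3  6.4] w 0.0198 gf 15.0
```

Call:
move_arm(series="-9 0 -6.3 0 0 0; -17.5 0 -10.5 0 0 0; -26.7 0 -13.3 0 0 0; -36 0 -14.8 0 0 0; -45.7 0 -15 0 0 0; -52 0 -14 0 0 0; -58 0 -12.7 0 0 0; -58 0 -12.7 0 0 0")

```text
time: 38.45
position: [0.7199, -0.0517, 0.2329]
tool_rot: [0.993, 0.116, 0.002, -0.001]
ft_force: [-1.4, 4.0, 7.4]
grip_width: 0.0197
grip_force: 15.0
```

Run:
```python
from h import *
st(); r=down(13.3)
K=lambda a,dz=5:(rw(-4-64*np.cos(a),-212,160+64*np.sin(a)+dz),r)
plan([[K(1.3)]])
for cn in('wrist','scene'):
  c=robot.camera(cn); print([(np.round(x['xyz'],4).tolist(),round(x['p'],2)) for x in robot.tip_of(c,'keeper_knob')],K(1.3,0)[0])
```

```text
t 38.45 p [ 0.7199 -0.0517  0.2329] q [ 9.933e-01  1.157e-01  2.000e-03 -8.000e-04] j [-0.227  0.674  1.175  0.003  1.289  1.111] F [-1.4  4.   7.4] w 0.0197 gf 15.0
-2.5 1.6 6.3 -0.1 -0.2 -0.0    n= 0.2
[([0.7177, -0.0479, 0.2224], 0.88)] [ 0.71791708 -0.05377255  0.22166772]
[([0.7176, -0.051, 0.2243], 0.45)] [ 0.71791708 -0.05377255  0.22166772]
```

Call:
move_arm(series="0 0 0 0 0 0; 0 0 0 0 0 0; 0 0 0 0 0 0; 0 0 0 0 0 0", jaw=0.4)

```text
time: 38.98
position: [0.7193, -0.0539, 0.2292]
tool_rot: [0.993, 0.115, -0.001, 0.0]
ft_force: [0.8, -0.5, 0.7]
grip_width: 0.0331
grip_force: 0.0
```

Call:
move_arm(series="0 0 0 0 0 0; 0 0 0 0 0 0; 0 0 0 0 0 0; 0 0 0 0 0 0; 0 0 0 0 0 0", jaw=0)

```text
time: 39.4
position: [0.7189, -0.0519, 0.2291]
tool_rot: [0.993, 0.116, -0.001, -0.001]
ft_force: [-0.3, 4.9, -0.6]
grip_width: 0.0198
grip_force: 15.0
```

Call:
move_arm(series="-9 0 3.3 0 0 0; -17.5 0 7.8 0 0 0; -25 0 13.6 0 0 0; -31.8 0 20.4 0 0 0; -35.7 0 25.5 0 0 0; -39 0 31 0 0 0; -39 0 31 0 0 0")

```text
time: 39.98
position: [0.6789, -0.0612, 0.1982]
tool_rot: [0.993, 0.116, -0.003, -0.001]
ft_force: [-5.8, 2.9, 3.4]
grip_width: 0.0198
grip_force: 15.0
```

Run:
```python
from h import *
st(); r=down(13.3)
K=lambda a,dz=5:(rw(-4-64*np.cos(a),-212,160+64*np.sin(a)+dz),r)
plan([[K(.5)],[K(a) for a in (.35,.2,.1,0,-.04,-.04)]])
for cn in('wrist','scene'):
  c=robot.camera(cn); print([(np.round(x['xyz'],4).tolist(),round(x['p'],2)) for x in robot.tip_of(c,'keeper_knob')],K(.5,0)[0])
```

```text
t 39.98 p [ 0.6789 -0.0612  0.1982] q [ 0.9933  0.1156 -0.0029 -0.0012] j [-0.254  0.656  1.318  0.     1.174  1.085] F [-5.8  2.9  3.4] w 0.0198 gf 15.0
0.7 1.8 2.5 -0.2 0.3 -0.0    n= 0.1
-4.0 -0.0 8.7 0.0 0.0 0.0; -6.6 -0.0 18.0 0.0 0.0 0.0; -7.5 -0.0 24.3 0.0 0.0 0.0; -7.8 -0.0 30.7 0.0 0.0 0.0; -7.8 -0.0 33.2 0.0 0.0 0.0; -7.8 -0.0 33.2 0.0 0.0 0.0    n= 0.8
[([0.6784, -0.059, 0.1967], 0.74)] [ 0.67991896 -0.06275493  0.19068323]
[([0.6804, -0.0581, 0.1947], 0.62), ([0.4526, 0.2153, -0.0039], 0.55), ([0.7194, 0.0697, 0.1583], 0.26)] [ 0.67991896 -0.06275493  0.19068323]
```

Call:
move_arm(series="0 0 0 0 0 0; 0 0 0 0 0 0; 0 0 0 0 0 0; 0 0 0 0 0 0", jaw=0.4)

```text
time: 40.52
position: [0.682, -0.063, 0.1988]
tool_rot: [0.993, 0.115, 0.0, 0.001]
ft_force: [-0.6, 0.8, 0.3]
grip_width: 0.0333
grip_force: 0.0
```

Call:
move_arm(series="0 1 0 0 0 0; 0 1 0 0 0 0; 0 1 0 0 0 0; 0 1 0 0 0 0; 0 1 0 0 0 0", jaw=0)

```text
time: 40.93
position: [0.681, -0.0607, 0.1982]
tool_rot: [0.993, 0.115, -0.001, -0.002]
ft_force: [-1.2, 6.3, 0.2]
grip_width: 0.0199
grip_force: 15.0
```

Call:
move_arm(series="-4 1 8.7 0 0 0; -6.6 1 18 0 0 0; -7.5 1 24 0 0 0; -7.8 1 31 0 0 0; -7.8 1 35 0 0 0; -7.8 1 35 0 0 0; -7.8 1 35 0 0 0")

```text
time: 41.52
position: [0.672, -0.0628, 0.1623]
tool_rot: [0.993, 0.115, -0.003, -0.003]
ft_force: [-2.5, 6.6, -0.1]
grip_width: 0.0196
grip_force: 15.0
```

Run:
```python
from h import *
st(); r=down(13.3)
K=lambda a,dz=5:(rw(-4-64*np.cos(a),-212,160+64*np.sin(a)+dz),r)
for cn in('wrist','scene','top'):
  c=robot.camera(cn); print([(np.round(x['xyz'],4).tolist(),round(x['p'],2)) for x in robot.tip_of(c,'keeper_knob')],K(0,0)[0])
```

```text
t 41.52 p [ 0.672  -0.0628  0.1623] q [ 0.9933  0.1154 -0.003  -0.0031] j [-0.26   0.688  1.364  0.004  1.097  1.078] F [-2.5  6.6 -0.1] w 0.0196 gf 15.0
[([0.6715, -0.0579, 0.1607], 0.68)] [ 0.67229438 -0.0645573   0.16      ]
[([0.4664, 0.0072, -0.0053], 0.57)] [ 0.67229438 -0.0645573   0.16      ]
[] [ 0.67229438 -0.0645573   0.16      ]
```

Call:
move_arm(series="0 0 3 0 0 0; 0 0 6 0 0 0; 0 0 6 0 0 0")

```text
time: 42.07
position: [0.6724, -0.0628, 0.16]
tool_rot: [0.993, 0.116, -0.002, -0.003]
ft_force: [-7.1, 7.8, 13.7]
grip_width: 0.0197
grip_force: 15.0
```

Call:
move_arm(series="0 0 3 0 0 0; 0 0 6 0 0 0; 0 0 6 0 0 0")

```text
time: 42.32
position: [0.6733, -0.0626, 0.1556]
tool_rot: [0.993, 0.116, -0.001, -0.003]
ft_force: [-7.5, 9.1, 18.6]
grip_width: 0.0193
grip_force: 15.0
```

Call:
move_arm(series="0 0 -5 0 0 0; 0 0 -5 0 0 0; 0 0 -5 0 0 0; 0 0 -5 0 0 0; 0 0 -40 0 0 0; 0 0 -80 0 0 0; 0 0 -100 0 0 0; 0 0 -100 0 0 0", jaw=0.5)

```text
time: 42.98
position: [0.678, -0.0676, 0.2576]
tool_rot: [0.993, 0.115, 0.005, 0.003]
ft_force: [0.0, 0.8, 0.1]
grip_width: 0.0431
grip_force: 0.0
```

```bash
python3 look2.py w12 keeper_knob
python3 - <<'E'
from h import *
c=robot.camera('wrist')
for a in(0,.1,.2): print(a,[np.round(fproj(c,rw(-4-64*np.cos(a)+sx,-212+dy,160+64*np.sin(a)+7))[0],1).tolist() for sx,dy in((7,10),(7,-10),(0,0))])
u=fproj(c,rw(-68,-212,160))[0]; x=int(u[0]); im=c['img']
print(x,[(r,im[r,x].tolist()) for r in range(150,int(u[1])+25,3)])
for cn in('scene','top'):
  c=robot.camera(cn); print([(np.round(x['xyz'],4).tolist(),round(x['p'],2)) for x in robot.tip_of(c,'keeper_knob')])
E
```

```text
t 42.98 p [ 0.678  -0.0676  0.2576] q [0.9933 0.1153 0.0053 0.0026] j [-2.630e-01  5.890e-01  1.274e+00 -1.000e-03  1.267e+00  1.077e+00] F [0.  0.8 0.1] w 0.0431 gf 0.0
mtx [[325.2, 0.0, 279.1], [0.0, 325.2, 202.7], [0.0, 0.0, 1.0]]
cam [ 0.749 -0.052  0.398] axis [-0.255 -0.066 -0.965]
keeper_knob [([0.6674, -0.0606, 0.1648], 0.82)]
0 [[259.3, 210.1], [286.9, 210.1], [273.1, 219.2]]
0.1 [[258.8, 212.3], [287.1, 212.3], [273.0, 221.7]]
0.2 [[258.2, 213.7], [287.3, 213.7], [272.8, 223.4]]
273 [(150, [90, 97, 98]), (153, [88, 96, 97]), (156, [90, 98, 100]), (159, [87, 96, 98]), (162, [90, 97, 99]), (165, [86, 94, 97]), (168, [88, 97, 100]), (171, [88, 95, 96]), (174, [90, 96, 98]), (177, [88, 97, 97]), (180, [87, 96, 99]), (183, [88, 96, 99]), (186, [90, 96, 99]), (189, [90, 100, 100]), (192, [89, 97, 99]), (195, [90, 99, 100]), (198, [90, 98, 98]), (201, [88, 98, 99]), (204, [90, 99, 101]), (207, [89, 98, 99]), (210, [87, 97, 97]), (213, [49, 57, 59]), (216, [33, 42, 43]), (219, [38, 47, 50]), (222, [36, 43, 46]), (225, [34, 41, 43]), (228, [59, 81, 89]), (231, [104, 148, 161]), (234, [103, 148, 160]), (237, [103, 151, 161]), (240, [103, 148, 160])]
[([0.6671, -0.0651, 0.1648], 0.48)]
[]
```

View pics/w12.png

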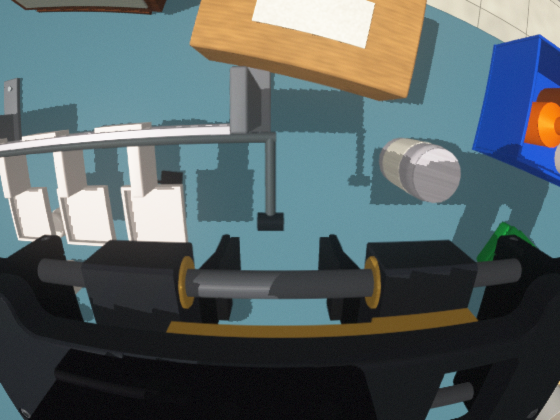

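Call:
move_arm(series="-5 -5 30 0 0 0; -5 -5 30 0 0 0; -5 -5 30 0 0 0; -5 -5 55 0 0 0; -5 -5 62 0 0 0; -5 -5 66 0 0 0; -5 -5 70 0 0 0; -5 -5 73 0 0 0", jaw=0)

```text
time: 44.0
position: [0.6707, -0.0634, 0.1872]
tool_rot: [0.993, 0.116, 0.003, 0.002]
ft_force: [-10.3, 1.7, 40.5]
grip_width: 0.0025
grip_force: 20.2
```

```bash
python3 -c "
from h import *
st()"
```

```text
t 44.0 p [ 0.6707 -0.0634  0.1872] q [0.9933 0.1156 0.0029 0.0019] j [-0.259  0.653  1.359 -0.002  1.122  1.081] F [-10.3   1.7  40.5] w 0.0025 gf 20.2
```

Call:
move_arm(series="0 0 -40 0 0 0; 0 0 -80 0 0 0; 0 0 -120 0 0 0; 0 0 -150 0 0 0; 0 0 -150 0 0 0; 0 0 -150 0 0 0")

```text
time: 44.5
position: [0.6696, -0.0626, 0.3325]
tool_rot: [0.993, 0.116, 0.003, 0.001]
ft_force: [-0.8, 0.9, -1.3]
grip_width: 0.0006
grip_force: 0.0
```

Run:
```python
from h import *
o=st(); w=[(np.array([.44,.09,.36]),down(0))]
plan([[w[0]]]); chk(np.array(o['position']),R.from_quat(o['tool_rot']),w,o['q'])
```

```text
t 44.5 p [ 0.6696 -0.0626  0.3325] q [0.9933 0.1155 0.0027 0.0013] j [-0.259  0.517  1.199 -0.     1.42   1.08 ] F [-0.8  0.9 -1.3] w 0.0006 gf 0.0
-188.3 -201.1 -29.1 0.1 -0.3 13.3    n= 6.6
-> [-0.05  0.15  1.69  0.    1.31  1.52]
max step 0.062 min q5 1.307 err mm 0.0
```

Call:
move_arm(series="-188 -201 -29 0 0 13; -188 -201 -29 0 0 13; -188 -201 -29 0 0 13; -188 -201 -29 0 0 13; -188 -201 -29 0 0 13; -188 -201 -29 0 0 13; -188 -201 -29 0 0 13; -188 -201 -29 0 0 13", jaw=1)

```text
time: 45.17
position: [0.4331, 0.0928, 0.3568]
tool_rot: [1.0, 0.004, -0.004, -0.001]
ft_force: [-0.3, 0.1, -0.7]
grip_width: 0.0459
grip_force: 0.0
```

```bash
python3 look2.py w13 cup,jar,scrub_brush,brush_holder,keeper_knob
python3 - <<'E'
from h import *
for cn in('scene','top'):
  c=robot.camera(cn)
  for t in('cup','jar'): print(cn,t,[(np.round(x['xyz'],4).tolist(),round(x['p'],2)) for x in robot.tip_of(c,t) if x['p']>.3])
  if cn=='top':
    c['img']; 
    for p in ([.455,.214,.05],[.372,.233,.05],[.555,.214,.05]):
      u=proj(c,p).astype(int); im=c['img'][u[1]-12:u[1]+13,u[0]-12:u[0]+13].astype(int); print(p,u,(im.min(2)>150).sum(),(im.min(2)>130).sum())
E
```

```text
t 45.17 p [0.4331 0.0928 0.3568] q [ 1.e+00  4.e-03 -4.e-03 -7.e-04] j [-4.300e-02  1.450e-01  1.700e+00  1.000e-03  1.305e+00  1.520e+00] F [-0.3  0.1 -0.7] w 0.0459 gf 0.0
mtx [[325.2, 0.0, 279.1], [0.0, 325.2, 202.7], [0.0, 0.0, 1.0]]
cam [0.509 0.092 0.496] axis [-0.28  -0.001 -0.96 ]
cup [([0.466, 0.0124, 0.0029], 0.95)]
jar [([0.4577, 0.2143, -0.0019], 0.9), ([0.376, 0.2332, -0.0004], 0.89), ([0.5598, 0.2169, -0.0007], 0.76)]
scrub_brush [([0.4366, 0.0943, 0.0007], 0.69)]
brush_holder [([0.3712, 0.3336, -0.0044], 0.81)]
keeper_knob []
scene cup [([0.4664, 0.0074, -0.0019], 0.63), ([0.6981, 0.1573, 0.1558], 0.6), ([0.6219, 0.0528, 0.0908], 0.43)]
scene jar [([0.4524, 0.2154, -0.0058], 0.91), ([0.3756, 0.2309, -0.0031], 0.83), ([0.555, 0.2117, -0.0015], 0.59)]
top cup [([0.4671, 0.0078, -0.0015], 0.56)]
top jar [([0.3717, 0.2338, 0.0001], 0.7), ([0.6931, 0.1616, 0.1357], 0.6), ([0.5538, 0.2127, -0.0], 0.42)]
[0.455, 0.214, 0.05] [185 248] 0 0
[0.372, 0.233, 0.05] [179 276] 96 116
[0.555, 0.214, 0.05] [186 215] 281 311
```

View pics/w13.png

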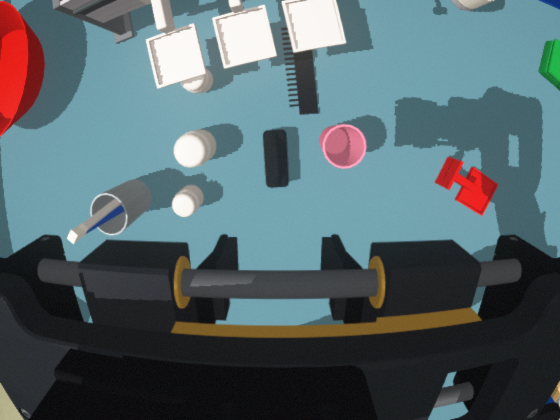

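Run:
```python
from h import *
from scipy.ndimage import label
for f,pts in (('top0',[(188,215),(186,248),(181,275)]),('w1',[(71,141),(74,192),(76,228)]),('w13',[(197,85),(193,149),(187,200)])):
    im=cv2.imread(f'pics/{f}.png').astype(int); m=(im.min(2)>140)&(im.max(2)-im.min(2)<40); L,n=label(m)
    for p in pts:
        k=L[p[1]-4:p[1]+5,p[0]-4:p[0]+5]; k=k[k>0]
        if len(k): k=np.bincount(k).argmax(); yy,xx=np.nonzero(L==k); print(f,p,len(yy),xx.min(),xx.max(),yy.min(),yy.max())
# cup: pink rim fit in wrist
c=robot.camera('wrist'); im=c['img'].astype(int); m=((im[:,:,0]-im[:,:,1]>50)&(im[:,:,2]-im[:,:,1]>5)).astype(np.uint8)
L,n=label(m); k=L[120:170,320:370]; k=np.bincount(k[k>0]).argmax(); yy,xx=np.nonzero(L==k); print(xx.min(),xx.max(),yy.min(),yy.max())
def hull(cyl,p):
    a=np.linspace(0,6.283,40); P=np.concatenate([np.c_[p[0]+r*np.cos(a),p[1]+r*np.sin(a),z+0*a] for r,z in cyl]); return cv2.convexHull(((fproj(c,P)+.5)*64).astype(np.int32))
from scipy.optimize import minimize
def fit(mask,cyl,p0):
    def g(p):
        s=np.zeros((420*4,560*4),np.uint8); cv2.fillConvexPoly(s,hull(cyl,p),255,shift=4); return np.abs(cv2.resize(s,(560,420),interpolation=cv2.INTER_AREA)/255.-mask).sum()
    r=minimize(lambda p:g(p/1e3),np.array(p0)*1e3,method='Nelder-Mead',options=dict(initial_simplex=np.array([[0,0],[6,0],[0,6]])+np.array(p0)*1e3)); return r.x,r.fun
M=(L==k).astype(np.uint8); M=cv2.drawContours(np.zeros_like(M),[cv2.convexHull(np.argwhere(M)[:,::-1].astype(np.int32))],-1,1,-1)
for rf in(.019,.022): print('cup',rf,fit(M.astype(float),[(rf,0),(.029,.085)],(.466,.009)),M.sum())
mj=(im.min(2)>120)&(im.max(2)-im.min(2)<45); L,n=label(mj); k=L[140:160,185:205]; k=np.bincount(k[k>0]).argmax(); M=(L==k).astype(np.uint8); M=cv2.drawContours(np.zeros_like(M),[cv2.convexHull(np.argwhere(M)[:,::-1].astype(np.int32))],-1,1,-1)
for s in(1,.85): print('jar',s,fit(M.astype(float),[(.026*s,0),(.026*s,.046*s),(.0235*s,.07*s)],(.456,.214)),M.sum())
```

```text
top0 (188, 215) 124 180 191 208 221
top0 (186, 248) 199 176 190 240 256
top0 (181, 275) 119 172 183 269 281
w1 (71, 141) 257 58 76 133 152
w1 (74, 192) 412 57 80 180 207
w1 (76, 228) 216 63 79 221 240
w13 (197, 85) 3084 145 208 23 93
w13 (193, 149) 1065 173 210 130 167
w13 (187, 200) 576 172 198 188 216
317 362 130 173
cup 0.019 (array([465.92660271,   9.23400536]), np.float64(76.83529411764707)) 1630
cup 0.022 (array([465.65381831,   8.75161201]), np.float64(34.7764705882353)) 1630
jar 1 (array([455.77025666, 215.46303339]), np.float64(94.78039215686275)) 1267
jar 0.85 (array([454.731374  , 220.31452984]), np.float64(312.0980392156863)) 1267
```

Run:
```python
from h import *
o=st(); r=down(5); w=[(np.array([.4657,.0085,.17]),r),(np.array([.4657,.0085,.065]),r)]
plan([[a] for a in w]); chk(np.array(o['position']),R.from_quat(o['tool_rot']),w,o['q'])
```

```text
t 45.82 p [0.4395 0.09   0.3576] q [ 1.e+00  2.e-03 -6.e-04  1.e-04] j [-0.048  0.15   1.691 -0.     1.302  1.519] F [-0.2 -0.   0.2] w 0.0862 gf 0.0
26.1 81.5 187.5 0.0 0.1 -4.8    n= 4.9
0.0 0.0 105.0 0.0 0.0 0.0    n= 2.5
-> [-0.22  0.44  1.9  -0.    0.81  1.26]
-> [-0.22  0.64  1.97  0.    0.53  1.26]
max step 0.05 min q5 0.529 err mm 0.0
```

Call:
move_arm(series="26 81.5 187 0 0 -5; 26 81.5 187 0 0 -5; 26 81.5 187 0 0 -5; 26 81.5 187 0 0 -5; 26 81.5 187 0 0 -5; 26 81.5 187 0 0 -5; 26 81.5 187 0 0 -5")

```text
time: 46.4
position: [0.4646, 0.0085, 0.1691]
tool_rot: [0.999, 0.045, -0.003, -0.001]
ft_force: [0.2, -0.3, -0.1]
grip_width: 0.0871
grip_force: 0.0
```

Call:
move_arm(series="0 0 35 0 0 0; 0 0 70 0 0 0; 0 0 105 0 0 0; 0 0 105 0 0 0; 0 0 105 0 0 0; 0 0 105 0 0 0")

```text
time: 46.9
position: [0.4672, 0.009, 0.0683]
tool_rot: [0.999, 0.046, 0.002, 0.001]
ft_force: [-0.1, -0.3, 0.3]
grip_width: 0.087
grip_force: 0.0
```

Call:
move_arm(series="0 0 0 0 0 0; 0 0 0 0 0 0; 0 0 0 0 0 0; 0 0 0 0 0 0; 0 0 0 0 0 0; 0 0 0 0 0 0; 0 0 0 0 0 0", jaw=0.3, newtons=12)

```text
time: 47.48
position: [0.4657, 0.0088, 0.0662]
tool_rot: [0.999, 0.046, 0.0, 0.0]
ft_force: [-0.4, 0.9, 6.3]
grip_width: 0.0558
grip_force: 12.0
```

Run:
```python
from h import *
o=st(); p=np.array(o['position']); r0=R.from_quat(o['tool_rot']); r=down(13.3); z0=p[2]
T=rw(-88,-88,93+1)
for cn in('scene','top'):
  c=robot.camera(cn); print(cn,[(np.round(x['xyz'],4).tolist(),round(x['p'],2)) for x in robot.tip_of(c,'bracket_a_tray') if x['p']>.25],T)
w=[(p+[0,0,.19],r0),(T+[0,0,z0+.07],r),(T+[0,0,z0],r)]
plan([[a] for a in w]); chk(p,r0,w,o['q'])
```

```text
t 47.48 p [0.4657 0.0088 0.0662] q [9.99e-01 4.58e-02 0.00e+00 1.00e-04] j [-0.222  0.642  1.968 -0.     0.532  1.258] F [-0.4  0.9  6.3] w 0.0558 gf 12.0
scene [([0.5989, 0.1389, 0.088], 0.69), ([0.387, -0.2566, 0.0017], 0.65)] [0.62430464 0.05151588 0.094     ]
top [([0.6018, 0.1336, 0.0852], 0.73), ([0.3908, -0.2594, 0.0028], 0.6)] [0.62430464 0.05151588 0.094     ]
-0.0 0.1 -190.0 0.0 0.0 0.0    n= 4.6
161.9 -28.1 26.0 0.0 0.0 -8.1    n= 4.0
0.0 0.0 70.0 0.0 0.0 0.0    n= 1.7
-> [-0.22  0.3   1.8  -0.    1.04  1.26]
-> [-0.1   0.55  1.44  0.    1.15  1.24]
-> [-0.1   0.63  1.5   0.    1.01  1.24]
max step 0.052 min q5 0.58 err mm 0.0
```

Call:
move_arm(series="0 0 -40 0 0 0; 0 0 -80 0 0 0; 0 0 -120 0 0 0; 0 0 -160 0 0 0; 0 0 -190 0 0 0; 0 0 -190 0 0 0; 0 0 -190 0 0 0")

```text
time: 48.27
position: [0.4663, 0.0086, 0.2572]
tool_rot: [0.999, 0.046, 0.002, 0.001]
ft_force: [-1.1, 0.3, -0.8]
grip_width: 0.056
grip_force: 12.0
```

Call:
move_arm(series="40 -7 6 0 0 -2; 80 -14 13 0 0 -4; 120 -21 20 0 0 -6; 162 -29 26 0 0 -8; 162 -29 26 0 0 -8; 162 -29 26 0 0 -8; 162 -29 26 0 0 -8")

```text
time: 48.85
position: [0.6221, 0.0527, 0.2266]
tool_rot: [0.993, 0.116, -0.004, -0.001]
ft_force: [-0.6, -0.8, -0.9]
grip_width: 0.0559
grip_force: 12.0
```

Run:
```python
from h import *
o=st(); T=rw(-88,-87,94)
plan([[(T+[0,0,.0662],down(13.3))]])
c=robot.camera('wrist'); save(c,'w14')
print(np.round([fproj(c,rw(x,-87+y,100-.0))[0] for x,y in((-122,33),(-122,-33),(-54,33),(-54,-33))],1).tolist())
print(np.round([fproj(c,rw(x,-87+y,130))[0] for x,y in((-56,6.5),(-56,-6.5),(-8,6.5),(-8,-6.5))],1).tolist())
im=c['img'].astype(int)
for r in (150,160,170,180,190,200): 
    m=(im[r].min(1)>150)&(im[r].max(1)-im[r].min(1)<45); k=np.nonzero(np.diff(m.astype(int)))[0]; print(r,k.tolist())
for t in('cup','bracket_a_tray'): print(t,[(np.round(x['xyz'],4).tolist(),round(x['p'],2)) for x in robot.tip_of(c,t) if x['p']>.25])
```

```text
t 48.85 p [0.6221 0.0527 0.2266] q [ 9.933e-01  1.155e-01 -3.800e-03 -5.000e-04] j [-9.400e-02  5.490e-01  1.447e+00 -1.000e-03  1.153e+00  1.246e+00] F [-0.6 -0.8 -0.9] w 0.0559 gf 12.0
2.4 0.8 66.4 -0.1 0.4 -0.0    n= 1.6
[[241.0, 235.2], [315.6, 235.4], [238.5, 158.7], [318.1, 158.8]]
[[269.3, 167.2], [286.9, 167.2], [269.0, 101.7], [287.2, 101.7]]
150 [66, 77, 158, 173, 271, 288, 481, 495, 528]
160 [67, 78, 158, 174, 201, 203, 204, 216, 240, 319, 536]
170 [65, 80, 84, 122, 144, 148, 150, 216, 240, 319, 551]
180 [66, 70, 74, 123, 145, 149, 152, 217, 240, 318]
190 [68, 71, 75, 124, 146, 150, 153, 217, 241, 313, 315, 317]
200 [70, 73, 77, 125, 147, 151, 153, 218, 241, 254, 301, 313, 314, 317]
cup []
bracket_a_tray [([0.6075, 0.1361, 0.0906], 0.8)]
```

View pics/w14.png

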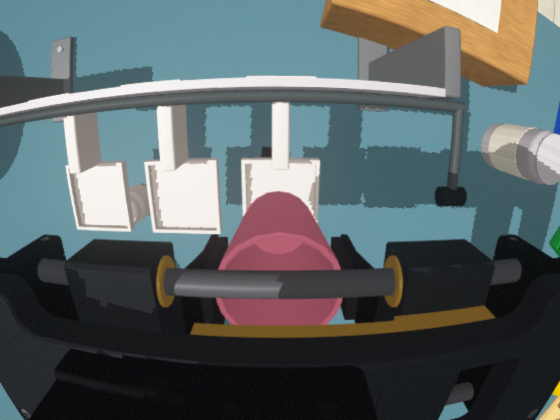

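Call:
move_arm(series="2 0 30 0 0 0; 2 0 55 0 0 0; 2 0 65 0 0 0; 2 0 65 0 0 0; 2 0 65 0 0 0")

```text
time: 49.42
position: [0.6251, 0.0527, 0.1648]
tool_rot: [0.993, 0.115, -0.001, -0.0]
ft_force: [-0.5, -0.3, -0.0]
grip_width: 0.0549
grip_force: 12.0
```

Call:
move_arm(series="0 0 1.5 0 0 0; 0 0 3 0 0 0; 0 0 3 0 0 0")

```text
time: 49.67
position: [0.6262, 0.0528, 0.1623]
tool_rot: [0.993, 0.115, 0.0, 0.0]
ft_force: [-1.0, 0.4, -0.8]
grip_width: 0.0552
grip_force: 12.0
```

Call:
move_arm(series="0 0 1.5 0 0 0; 0 0 2.5 0 0 0; 0 0 2.5 0 0 0")

```text
time: 49.92
position: [0.6261, 0.053, 0.159]
tool_rot: [0.993, 0.115, -0.0, 0.0]
ft_force: [-1.4, -0.2, 0.3]
grip_width: 0.0548
grip_force: 12.0
```

Call:
move_arm(series="0 0 1 0 0 0; 0 0 2.5 0 0 0; 0 0 2.5 0 0 0")

```text
time: 50.17
position: [0.626, 0.053, 0.1562]
tool_rot: [0.993, 0.115, -0.001, 0.0]
ft_force: [-0.5, -1.0, -1.1]
grip_width: 0.0547
grip_force: 12.0
```

Call:
move_arm(series="0 0 1 0 0 0; 0 0 2 0 0 0; 0 0 2 0 0 0")

```text
time: 50.42
position: [0.626, 0.053, 0.1543]
tool_rot: [0.993, 0.115, -0.001, 0.0]
ft_force: [-0.8, 0.0, 0.2]
grip_width: 0.0549
grip_force: 12.0
```

Call:
move_arm(series="0 0 1 0 0 0; 0 0 2 0 0 0; 0 0 2 0 0 0; 0 0 2 0 0 0")

```text
time: 50.75
position: [0.6261, 0.053, 0.1525]
tool_rot: [0.993, 0.115, -0.0, 0.0]
ft_force: [-1.0, -0.8, -0.5]
grip_width: 0.055
grip_force: 12.0
```

Run:
```python
from h import *
st()
for cn in('scene','top','wrist'):
  c=robot.camera(cn)
  for t in('cup','bracket_a','bracket_a_tray'): print(cn,t,[(np.round(x['xyz'],4).tolist(),round(x['p'],2)) for x in robot.tip_of(c,t) if x['p']>.25 and x['xyz'][2]>.05])
  print(rw(-88,-87,90))
```

```text
t 50.75 p [0.6261 0.053  0.1525] q [ 9.933e-01  1.155e-01 -4.000e-04  0.000e+00] j [-0.093  0.642  1.504 -0.     0.996  1.247] F [-1.  -0.8 -0.5] w 0.055 gf 12.0
scene cup [([0.6314, 0.0541, 0.1011], 0.81), ([0.6071, 0.1378, 0.0866], 0.26)]
scene bracket_a [([0.6875, 0.1553, 0.0905], 0.92), ([0.6707, 0.2437, 0.0896], 0.6), ([0.7086, 0.0694, 0.0913], 0.52)]
scene bracket_a_tray [([0.6022, 0.1399, 0.0898], 0.57), ([0.6652, -0.0636, 0.1611], 0.43), ([0.6223, 0.0528, 0.0884], 0.32)]
[0.62407459 0.05248906 0.09      ]
top cup []
top bracket_a [([0.6712, 0.2434, 0.0929], 0.8)]
top bracket_a_tray [([0.6748, -0.0608, 0.1622], 0.36)]
[0.62407459 0.05248906 0.09      ]
wrist cup [([0.631, 0.0572, 0.1026], 0.91)]
wrist bracket_a [([0.6695, 0.2467, 0.0891], 0.97), ([0.7079, 0.0715, 0.0908], 0.87), ([0.6867, 0.1547, 0.0918], 0.62)]
wrist bracket_a_tray [([0.6047, 0.1371, 0.0869], 0.86)]
[0.62407459 0.05248906 0.09      ]
```

Call:
move_arm(series="-2 0 2 0 0 0; -3 0 4 0 0 0; -3 0 6 0 0 0; -3 0 6 0 0 0; -3 0 6 0 0 0")

```text
time: 51.77
position: [0.6231, 0.0523, 0.1464]
tool_rot: [0.993, 0.115, -0.0, 0.0]
ft_force: [-0.6, -0.5, -0.8]
grip_width: 0.0553
grip_force: 12.0
```

Call:
move_arm(series="0 0 1.5 0 0 0; 0 0 2.5 0 0 0; 0 0 2.5 0 0 0")

```text
time: 52.02
position: [0.6231, 0.0523, 0.1439]
tool_rot: [0.993, 0.115, -0.001, 0.0]
ft_force: [0.6, 0.1, -1.2]
grip_width: 0.0548
grip_force: 12.0
```

Call:
move_arm(series="0 0 1.5 0 0 0; 0 0 2.5 0 0 0; 0 0 2.5 0 0 0")

```text
time: 52.27
position: [0.6242, 0.0524, 0.1425]
tool_rot: [0.993, 0.115, 0.001, 0.0]
ft_force: [-0.1, 0.1, 4.0]
grip_width: 0.0548
grip_force: 11.9
```

Call:
move_arm(series="0 0 0 0 0 0; 0 0 0 0 0 0; 0 0 0 0 0 0; 0 0 0 0 0 0; 0 0 0 0 0 0; 0 0 -15 0 0 0; 0 0 -30 0 0 0; 0 0 -30 0 0 0", jaw=0.85)

```text
time: 52.93
position: [0.625, 0.0522, 0.1741]
tool_rot: [0.993, 0.115, 0.002, 0.001]
ft_force: [0.9, -0.4, 0.5]
grip_width: 0.0739
grip_force: 0.0
```

Call:
move_arm(series="0 0 -40 0 0 0; 0 0 -80 0 0 0; 0 0 -120 0 0 0; 0 0 -130 0 0 0; 0 0 -130 0 0 0")

```text
time: 53.35
position: [0.6255, 0.0522, 0.3056]
tool_rot: [0.993, 0.116, 0.004, 0.001]
ft_force: [0.4, -0.3, -0.5]
grip_width: 0.0741
grip_force: 0.0
```

Run:
```python
from h import *
o=st()
for cn in('scene','top','wrist'):
  c=robot.camera(cn)
  for t in('cup','bracket_a_tray'): print(cn,t,[(np.round(x['xyz'],4).tolist(),round(x['p'],2)) for x in robot.tip_of(c,t) if x['p']>.25 and x['xyz'][2]>.05])
  if cn=='wrist': print([(np.round(x['xyz'],4).tolist(),round(x['p'],2)) for x in robot.tip_of(c,'jar') if x['p']>.25])
p=np.array(o['position']); r0=R.from_quat(o['tool_rot'])
J=np.array([.4558,.215,0]); r=down(-20)
w=[(np.array([.50,.18,.30]),down(-5)),(J+[0,0,.16],r),(J+[0,0,.045],r)]
plan([[a] for a in w]); chk(p,r0,w,o['q'])
```

```text
t 53.35 p [0.6255 0.0522 0.3056] q [0.9933 0.1155 0.004  0.001 ] j [-0.094  0.469  1.359 -0.     1.306  1.245] F [ 0.4 -0.3 -0.5] w 0.0741 gf 0.0
scene cup [([0.6299, 0.0512, 0.088], 0.62)]
scene bracket_a_tray [([0.6024, 0.1367, 0.0881], 0.59), ([0.6872, 0.1558, 0.1307], 0.56)]
top cup [([0.7318, -0.0462, 0.1591], 0.74), ([0.6283, 0.0514, 0.0881], 0.42)]
top bracket_a_tray [([0.6026, 0.1354, 0.0852], 0.77)]
wrist cup [([0.6305, 0.0535, 0.0917], 0.65)]
wrist bracket_a_tray [([0.6056, 0.1403, 0.0906], 0.96)]
[([0.4564, 0.2184, -0.0038], 0.79), ([0.5576, 0.2133, 0.0015], 0.73)]
-90.4 -152.5 0.8 -0.0 0.2 18.3    n= 4.3
-47.1 -31.0 140.0 0.0 0.0 15.0    n= 3.6
0.0 0.0 115.0 0.0 0.0 0.0    n= 2.8
-> [0.14 0.34 1.6  0.   1.21 1.79]
-> [0.22 0.49 1.82 0.   0.83 2.14]
-> [ 0.22  0.71  1.88 -0.    0.56  2.14]
max step 0.059 min q5 0.556 err mm 0.0
```

Call:
move_arm(series="-90 -152 0 0 0 18; -90 -152 0 0 0 18; -90 -152 0 0 0 18; -90 -152 0 0 0 18; -90 -152 0 0 0 18; -90 -152 0 0 0 18; -90 -152 0 0 0 18", jaw=1)

```text
time: 54.43
position: [0.5014, 0.1797, 0.302]
tool_rot: [0.999, -0.041, 0.001, 0.0]
ft_force: [-0.2, -0.7, 0.4]
grip_width: 0.0867
grip_force: 0.0
```

Call:
move_arm(series="-47 -31 140 0 0 15; -47 -31 140 0 0 15; -47 -31 140 0 0 15; -47 -31 140 0 0 15; -47 -31 140 0 0 15; -47 -31 140 0 0 15; -47 -31 140 0 0 15")

```text
time: 55.02
position: [0.4597, 0.2138, 0.1628]
tool_rot: [0.985, -0.172, 0.002, -0.0]
ft_force: [0.4, 0.6, 0.0]
grip_width: 0.0869
grip_force: 0.0
```

Run:
```python
from h import *
o=st(); plan([[(np.array([.4558,.2155,.040]),down(-20))]])
c=robot.camera('wrist'); print([(np.round(x['xyz'],4).tolist(),round(x['p'],2)) for x in robot.tip_of(c,'jar') if x['p']>.25])
```

```text
t 55.02 p [0.4597 0.2138 0.1628] q [ 9.851e-01 -1.720e-01  1.700e-03 -4.000e-04] j [ 2.150e-01  4.920e-01  1.808e+00 -1.000e-03  8.380e-01  2.132e+00] F [0.4 0.6 0. ] w 0.0869 gf 0.0
-4.6 -0.1 122.8 -0.1 -0.2 0.2    n= 2.9
[([0.5599, 0.2165, 0.0013], 0.94), ([0.4566, 0.2152, -0.0037], 0.84), ([0.375, 0.2359, 0.0007], 0.81)]
```

Call:
move_arm(series="-4 0 40 0 0 0; -4 0 80 0 0 0; -4 0 110 0 0 0; -4 0 123 0 0 0; -4 0 123 0 0 0; -4 0 123 0 0 0")

```text
time: 55.62
position: [0.4542, 0.2156, 0.0393]
tool_rot: [0.985, -0.172, 0.001, -0.0]
ft_force: [0.3, -0.2, 0.7]
grip_width: 0.0872
grip_force: 0.0
```

Call:
move_arm(series="0 0 0 0 0 0; 0 0 0 0 0 0; 0 0 0 0 0 0; 0 0 0 0 0 0; 0 0 0 0 0 0; 0 0 0 0 0 0; 0 0 0 0 0 0", jaw=0.3, newtons=25)

```text
time: 56.2
position: [0.4529, 0.2159, 0.0391]
tool_rot: [0.985, -0.171, 0.0, -0.0]
ft_force: [-0.0, 0.1, 2.7]
grip_width: 0.0508
grip_force: 24.9
```

Run:
```python
from h import *
o=st(); p=np.array(o['position']); r0=R.from_quat(o['tool_rot']); r=down(13.3); z0=p[2]
T=rw(-88,90,93)
w=[(p+[0,0,.19],r0),(T+[0,0,z0+.08],r),(T+[0,0,z0+.004],r)]
plan([[a] for a in w]); chk(p,r0,w,o['q'])
```

```text
t 56.2 p [0.4529 0.2159 0.0391] q [ 9.852e-01 -1.714e-01  2.000e-04 -1.000e-04] j [0.222 0.717 1.886 0.    0.538 2.137] F [-0.   0.1  2.7] w 0.0508 gf 24.9
0.0 -0.1 -190.0 0.0 0.0 0.0    n= 4.6
119.8 -52.3 17.0 -0.0 -0.0 -33.0    n= 4.6
0.0 0.0 76.0 0.0 0.0 0.0    n= 1.8
-> [0.22 0.38 1.75 0.   1.   2.14]
-> [ 0.19  0.56  1.46 -0.    1.11  1.53]
-> [0.19 0.66 1.52 0.   0.96 1.53]
max step 0.062 min q5 0.581 err mm 0.0
```

Call:
move_arm(series="0 0 -40 0 0 0; 0 0 -80 0 0 0; 0 0 -120 0 0 0; 0 0 -160 0 0 0; 0 0 -190 0 0 0; 0 0 -190 0 0 0; 0 0 -190 0 0 0")

```text
time: 56.78
position: [0.4532, 0.2159, 0.2301]
tool_rot: [0.985, -0.171, 0.001, -0.0]
ft_force: [0.4, -0.8, -2.8]
grip_width: 0.0513
grip_force: 24.9
```

Call:
move_arm(series="24 -10 3 0 0 -6.6; 48 -21 6 0 0 -13.2; 72 -31 10 0 0 -20; 96 -42 13 0 0 -26.4; 118 -51 17 0 0 -33; 118 -51 17 0 0 -33; 118 -51 17 0 0 -33; 118 -51 17 0 0 -33")

```text
time: 57.45
position: [0.5786, 0.2235, 0.2088]
tool_rot: [0.993, 0.115, -0.004, 0.0]
ft_force: [-0.0, 0.0, -2.1]
grip_width: 0.0513
grip_force: 24.9
```

Run:
```python
from h import *
o=st(); T=rw(-90,90,93)
plan([[(T+[0,0,.0391+.004],down(13.3))]])
c=robot.camera('wrist'); im=c['img'].astype(int)
print(np.round([fproj(c,rw(x,90+y,100))[0] for x,y in((-122,33),(-122,-33),(-54,33),(-54,-33))],1).tolist())
for r in (160,165,170,180): 
    m=(im[r].min(1)>150)&(im[r].max(1)-im[r].min(1)<45); k=np.nonzero(np.diff(m.astype(int)))[0]; print(r,k.tolist())
print([(np.round(x['xyz'],4).tolist(),round(x['p'],2)) for x in robot.tip_of(c,'jar') if x['p']>.2])
```

```text
t 57.45 p [0.5786 0.2235 0.2088] q [ 9.934e-01  1.149e-01 -3.800e-03  3.000e-04] j [0.189 0.564 1.475 0.    1.11  1.529] F [-0.   0.  -2.1] w 0.0513 gf 24.9
3.4 -0.1 72.7 -0.0 0.4 -0.1    n= 1.7
[[237.4, 239.9], [316.8, 239.9], [234.3, 158.4], [319.5, 158.3]]
160 [235, 320, 349, 377, 378, 383, 384, 410, 467, 503]
165 [236, 240, 241, 315, 316, 319, 349, 424, 447, 471, 477, 502]
170 [236, 315, 316, 319, 349, 417, 421, 423, 446, 461, 490, 502]
180 [236, 314, 316, 319, 349, 415, 420, 422, 445, 453]
[([0.5823, 0.2242, 0.1671], 0.6), ([0.3725, 0.232, -0.0014], 0.45)]
```

Call:
move_arm(series="2 0 35 0 0 0; 2 0 60 0 0 0; 2 0 70 0 0 0; 2 0 70 0 0 0; 2 0 70 0 0 0")

```text
time: 57.97
position: [0.5824, 0.2244, 0.1417]
tool_rot: [0.993, 0.116, -0.001, 0.0]
ft_force: [-0.3, 0.5, -1.7]
grip_width: 0.0509
grip_force: 24.9
```

Call:
move_arm(series="0 0 1.5 0 0 0; 0 0 3 0 0 0; 0 0 3 0 0 0")

```text
time: 58.22
position: [0.5835, 0.2245, 0.1398]
tool_rot: [0.993, 0.115, 0.001, -0.0]
ft_force: [-0.3, 0.8, -1.8]
grip_width: 0.0508
grip_force: 24.9
```

Call:
move_arm(series="0 0 1.5 0 0 0; 0 0 2.5 0 0 0; 0 0 2.5 0 0 0")

```text
time: 58.47
position: [0.5828, 0.2243, 0.1362]
tool_rot: [0.993, 0.115, -0.0, 0.0]
ft_force: [-0.9, 0.3, -1.9]
grip_width: 0.0514
grip_force: 24.9
```

Call:
move_arm(series="0 0 1.5 0 0 0; 0 0 3 0 0 0; 0 0 3 0 0 0")

```text
time: 58.72
position: [0.5826, 0.2243, 0.1327]
tool_rot: [0.993, 0.115, -0.001, 0.0]
ft_force: [-0.4, -0.1, -2.4]
grip_width: 0.0511
grip_force: 24.9
```

Call:
move_arm(series="0 0 1 0 0 0; 0 0 2 0 0 0; 0 0 2 0 0 0")

```text
time: 58.97
position: [0.5827, 0.2243, 0.1308]
tool_rot: [0.993, 0.115, -0.001, 0.0]
ft_force: [1.1, 0.6, -1.8]
grip_width: 0.0507
grip_force: 24.9
```

Call:
move_arm(series="0 0 1 0 0 0; 0 0 2 0 0 0; 0 0 2 0 0 0")

```text
time: 59.22
position: [0.5827, 0.2243, 0.1289]
tool_rot: [0.993, 0.115, -0.001, 0.0]
ft_force: [0.1, -0.4, -1.4]
grip_width: 0.051
grip_force: 24.9
```

Call:
move_arm(series="0 0 1 0 0 0; 0 0 2 0 0 0; 0 0 2 0 0 0")

```text
time: 59.47
position: [0.5829, 0.2243, 0.1282]
tool_rot: [0.993, 0.115, -0.0, 0.0]
ft_force: [-3.4, -0.9, 3.7]
grip_width: 0.0511
grip_force: 24.9
```

Call:
move_arm(series="0 0 0.8 0 0 0; 0 0 1.5 0 0 0; 0 0 1.5 0 0 0")

```text
time: 59.72
position: [0.5828, 0.2244, 0.128]
tool_rot: [0.993, 0.116, -0.0, 0.0]
ft_force: [-3.9, -1.7, 11.3]
grip_width: 0.0513
grip_force: 24.9
```

Contact; ease off, release and retreat.

Call:
move_arm(series="0 0 -2 0 0 0; 0 0 -2 0 0 0; 0 0 -2 0 0 0; 0 0 -2 0 0 0; 0 0 -2 0 0 0; 0 0 -2 0 0 0; 0 0 -25 0 0 0; 0 0 -45 0 0 0", jaw=0.8)

```text
time: 60.38
position: [0.5819, 0.2241, 0.1696]
tool_rot: [0.993, 0.115, -0.002, 0.0]
ft_force: [0.3, -0.1, 0.3]
grip_width: 0.0695
grip_force: 0.0
```

Call:
move_arm(series="0 0 -40 0 0 0; 0 0 -80 0 0 0; -40 0 -120 0 0 0; -80 0 -120 0 0 0; -80 0 -120 0 0 0; -80 0 -120 0 0 0")

```text
time: 60.88
position: [0.5019, 0.2057, 0.2917]
tool_rot: [0.993, 0.116, -0.001, 0.0]
ft_force: [1.0, 0.3, 0.1]
grip_width: 0.0693
grip_force: 0.0
```

Run:
```python
from h import *
o=st(); print('trays',rw(-88,90,90),rw(-88,-87,90))
for cn in('scene','top','wrist'):
  c=robot.camera(cn); save(c,'end_'+cn)
  for t in('cup','jar','bracket_a','keeper_knob'): print(cn,t,[(np.round(x['xyz'],3).tolist(),round(x['p'],2)) for x in robot.tip_of(c,t) if x['p']>.25])
```

```text
t 60.88 p [0.5019 0.2057 0.2917] q [ 9.933e-01  1.157e-01 -1.000e-03  1.000e-04] j [ 0.183  0.362  1.582 -0.     1.2    1.522] F [1.  0.3 0.1] w 0.0693 gf 0.0
trays [0.58335578 0.22474172 0.09      ] [0.62407459 0.05248906 0.09      ]
scene cup [([0.632, 0.05, 0.087], 0.57)]
scene jar [([0.583, 0.223, 0.086], 0.73), ([0.371, 0.234, -0.001], 0.59), ([0.554, 0.214, 0.0], 0.53), ([0.668, 0.244, 0.086], 0.3)]
scene bracket_a [([0.688, 0.156, 0.092], 0.96), ([0.426, -0.182, -0.001], 0.73), ([0.713, 0.073, 0.087], 0.65), ([0.672, 0.244, 0.09], 0.65)]
scene keeper_knob [([0.667, -0.065, 0.163], 0.6)]
top cup [([0.686, 0.162, -0.001], 0.69), ([0.633, 0.052, 0.088], 0.68)]
top jar [([0.372, 0.233, 0.002], 0.61), ([0.586, 0.224, 0.088], 0.44)]
top bracket_a [([0.71, 0.074, 0.089], 0.89), ([0.425, -0.175, -0.003], 0.58), ([0.672, 0.242, 0.091], 0.52)]
top keeper_knob [([0.67, -0.062, 0.163], 0.91), ([0.581, 0.225, 0.085], 0.35)]
wrist cup [([0.634, 0.054, 0.093], 0.92)]
wrist jar [([0.587, 0.224, 0.086], 0.6), ([0.558, 0.214, -0.0], 0.43)]
wrist bracket_a [([0.671, 0.244, 0.089], 0.9), ([0.685, 0.156, 0.093], 0.77), ([0.709, 0.072, 0.089], 0.57)]
wrist keeper_knob [([0.67, -0.058, 0.16], 0.81)]
```

Run:
```python
from h import *
from scipy.ndimage import label
from scipy.optimize import minimize
c=robot.camera('wrist'); im=c['img'].astype(int); m=((im[:,:,0]-im[:,:,1]>50)&(im[:,:,2]-im[:,:,1]>5))
u=fproj(c,[[.63,.053,.15]])[0].astype(int); L,n=label(m); k=L[u[1]-15:u[1]+15,u[0]-15:u[0]+15]; k=np.bincount(k[k>0]).argmax(); M=(L==k).astype(np.uint8); yy,xx=np.nonzero(M); print(xx.min(),xx.max(),yy.min(),yy.max(),M.sum())
a=np.linspace(0,6.283,40)
def g(v):
    Rm=R.from_rotvec([v[2],v[3],0]).as_matrix(); P=np.concatenate([np.c_[r*np.cos(a),r*np.sin(a),z+0*a] for r,z in((.022,0),(.029,.085))])@Rm.T+[v[0]/1e3,v[1]/1e3,.09]
    s=np.zeros((1680,2240),np.uint8); cv2.fillConvexPoly(s,cv2.convexHull(((fproj(c,P)+.5)*64).astype(np.int32)),255,shift=4); return np.abs(cv2.resize(s,(560,420),interpolation=cv2.INTER_AREA)/255.-M).sum()
r=minimize(g,[630,53,0,0],method='Nelder-Mead',options=dict(initial_simplex=np.array([[0,0,0,0],[6,0,0,0],[0,6,0,0],[0,0,.1,0],[0,0,0,.1]])+[630,53,0,0])); print(r.x,r.fun,g([624,52.5,0,0]))
```

```text
420 501 89 151 3925
[ 6.31719008e+02  5.33931196e+01  2.49639676e-02 -1.22913587e-01] 83.7843137254902 480.28235294117644
```

Run:
```python
from h import *
from scipy.ndimage import label
from scipy.optimize import minimize
a=np.linspace(0,6.283,40); C=[]
for cn in('wrist','scene','top'):
    c=robot.camera(cn); im=c['img'].astype(int); m=((im[:,:,0]-im[:,:,1]>40)&(im[:,:,2]-im[:,:,1]>0))
    pj=(lambda P,c=c:fproj(c,P)) if cn=='wrist' else (lambda P,c=c:np.array([proj(c,p) for p in P]))
    u=pj(np.array([[.63,.053,.14]]))[0].astype(int); L,n=label(m); k=L[u[1]-10:u[1]+10,u[0]-10:u[0]+10]; k=np.bincount(k[k>0]).argmax(); M=(L==k).astype(np.uint8); print(cn,M.sum()); C.append((pj,M,1/np.sqrt(M.sum())))
def g(v,sel=(0,1,2),full=False):
    Rm=R.from_rotvec([v[2],v[3],0]).as_matrix(); P=np.concatenate([np.c_[r*np.cos(a),r*np.sin(a),z+0*a] for r,z in((.022,0),(.029,.085))])@Rm.T+[v[0]/1e3,v[1]/1e3,v[4]/1e3]
    e=[]
    for i in sel:
        pj,M,w=C[i]; s=np.zeros((1680,2240),np.uint8); cv2.fillConvexPoly(s,cv2.convexHull(((pj(P)+.5)*64).astype(np.int32)),255,shift=4); e.append(w*np.abs(cv2.resize(s,(560,420),interpolation=cv2.INTER_AREA)/255.-M).sum())
    return e if full else sum(e)
for sel in((0,),(0,1),(0,1,2)):
    x0=np.array([630,53,0,0,89.]); r=minimize(g,x0,args=(sel,),method='Nelder-Mead',options=dict(initial_simplex=np.vstack([x0,x0+np.diag([5,5,.1,.1,5])]),maxiter=400)); print(sel,np.round(r.x,3),np.round(g(r.x,full=True),2))
for t in(0,-.07,-.12,-.17,-.22):
    r=min((minimize(lambda v:g([v[0],v[1],0,t,v[2]]),[630,53,89.],method='Nelder-Mead',options=dict(maxiter=120)) for _ in(0,)),key=lambda r:r.fun); print(t,np.round(r.x,1),round(r.fun,2))
```

```text
wrist 3966
scene 543
top 303
(0,) [ 6.3138e+02  5.4028e+01  2.9000e-02 -1.2000e-01  9.0639e+01] [1.16 4.63 2.9 ]
(0, 1) [ 6.31192e+02  5.45180e+01  3.60000e-02 -1.15000e-01  9.05360e+01] [1.19 4.55 2.85]
(0, 1, 2) [ 6.31158e+02  5.45190e+01  3.20000e-02 -1.16000e-01  9.09270e+01] [1.22 4.56 2.82]
0 [623.7  53.2  91.1] 16.06
-0.07 [628.3  52.7  90.4] 10.86
-0.12 [631.4  53.2  91.4] 9.53
-0.17 [634.5  52.6  91.1] 12.58
-0.22 [638.1  53.4  92.9] 16.84
```

```bash
python3 -c "
from h import *
print(robot.hand_in()); st()"
```

```text
the job is handed in; nothing more can be done
None
the job is handed in; nothing more can be done
```

The job is handed in, but the hand-in gave no verdict: by the cameras all three white brackets hang in the groove, the lever is down, and the jar is centred in one tray, with the cup in another about 8 mm off centre and tilted about 0.12 rad (limits 16 mm and 0.2 rad).

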